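# Put away the square spacer bars by length

## Robot

A 7-joint arm with a two-finger parallel gripper is mounted at the origin on the work surface. World frame = base frame: x ahead of the robot, y to its left, z up, the work surface at z = 0. Lengths are in m, angles in rad, forces in N, time in s.
With the tool pointing down it reaches from about 0.35 to 0.9 m from the base axis. Payload 8.1 kg.
Tool frame: the origin (TCP) lies midway between the tips of the shut fingers; the grasp point (between the pads) lies 19 mm behind it; z points along the fingers, y is the direction in which the jaws open and shut (so a half turn about z gives the same grasp; the last joint's range is limited). The gripper opens to 92 mm and grips with 3 to 60 N. Pads are 19 mm wide; open, the fingers measure 130 mm over their backs; the gripper's body (75 mm by 190 mm) begins 47 mm behind the grasp point.
Start: joints at [-1.39, 0.434, 0.025, 1.573, -0.012, 1.134, -0.075], TCP at [0.175, 0.6, 0.227] pointing down, gripper open.
Joint ranges: [-2.62, 2.62], [-0.44, 2.09], [-1.27, 1.32], [0.08, 2.57], [-1.32, 4.46], [0.12, 2], [-2.74, 2.74]. Speed limits (rad/s): [2.22, 2.22, 3.01, 3.01, 3.14, 3.14, 3.14].

## Interface

Orientations are given as a rotation vector (axis times angle).
In Python, from cell import arm gives the robot as it stands. The module is installed in compiled form; this text tells all that it offers.
- The arm moves only by the tool jog_arm, never from a script. Its argument "increments" is a list of rows, each an object with "slide": the shift along the tool's x, y, z in mm, a list of three; "roll": the turn about the tool's z in rad; "gripper": the opening, from 0 (shut) to 1 (fully open). In form: [{"slide": [x, y, z], "roll": roll, "gripper": gripper}, ...]. A call has exactly 10 rows; each row is the pose to reach, as a shift and turn from the pose commanded when the call began, along the tool's axes at that moment; what a row does not reach only later rows make up. A row lasts 1/12 s, in which the tool goes at most 41.7 mm and 7.16 degrees, less where a joint would pass 70% of its speed; a pose out of reach is approached as far as the arm can. A call with a gripper value outside its range is refused whole. The fingers move at their own pace and stop on an object; "newtons" is the grip in N (left out, the last holds). Time passes only in rows, so rows that repeat a pose let the fingers close, or fill a call up. It gives the time, the measured TCP pose, the force and the opening at its end, in the units of the state.
- arm.observe(): the state, without advancing time (a new reading comes with each control period).
- arm.get_image(name): name is "side" or "top"; returns a dict with "frame" (384x512x3 uint8, blue, green, red), "depth" (384x512 float32, m along the optical axis (not along the pixel's ray), 0 where there is no reading), "intrinsics" (3x3 intrinsics, pixels), "dist_coeffs" ([k1, k2, p1, p2, k3] as OpenCV has them; the pictures are not rectified), "R" (3x3) and "t" (3): a world point X has camera coordinates R X + t. Camera axes: x right, y down, z forward; pixel columns grow to the right and rows downward; lengths in m; the calibration is good to about 2 mm. A picture is of the moment at which its call begins.
- arm.sign_off(): hands the job in, once; it reports no verdict.
The state is a dict: "clock": time; "joints": joint angles; "dq": joint speeds; "joint_efforts": joint torques, N m; "position": TCP position; "ee_rot": TCP orientation; "force": force on the tool from outside, world axes, zero at the start; "ft_torque": the same for the moment, N m; "width": opening from 0.0 (shut) to 1.0 (fully open).
Only numpy, scipy, OpenCV 4.12 (cv2) and the standard library are available. Lean on these libraries where they do the work, as an engineer would, in place of code of your own. Each camera call takes 0.05 s, during which the arm holds its last target.

## Task

Put away the square steel spacer bars by length: lay every short bar in the narrower blue tray and every mid-length bar in the wider blue tray, and pull the long bars out of the upright tube holder and lay them across the two rails of the wooden rack. In the trays and on the rack the bars must lie flat and crosswise, side by side in a single layer like the rungs of a ladder, between the walls or end stops. Leave the hammer, wire brush and paint tin where they are.

Things in the scene. Friction and masses are not known exactly. Their poses are not given: they have to be found in the camera images.
- short1: short steel bar, 14 x 14 mm square section, 50 mm long, 77 g; starts lying on the bench. Origin at its middle; x along its length. At most three in all.
- short2: short steel bar, 14 x 14 mm square section, 50 mm long, 77 g; starts lying on the bench. Origin at its middle; x along its length. At most three in all.
- short3: short steel bar, 14 x 14 mm square section, 50 mm long, 77 g; starts lying on the bench. Origin at its middle; x along its length. At most three in all.
- mid1: mid-length steel bar, 14 x 14 mm square section, 75 mm long, 115 g, otherwise just like the short ones; starts lying on the bench. Origin at its middle; x along its length. At most three in all.
- mid2: mid-length steel bar, 14 x 14 mm square section, 75 mm long, 115 g, otherwise just like the short ones; starts lying on the bench. Origin at its middle; x along its length. At most three in all.
- mid3: mid-length steel bar, 14 x 14 mm square section, 75 mm long, 115 g, otherwise just like the short ones; starts lying on the bench. Origin at its middle; x along its length. At most three in all.
- long1: long steel bar, 14 x 14 mm square section, 140 mm long, 215 g; starts standing loosely in one of the holder's tubes with its upper 90 mm showing. Origin at its middle; z along its length (up at the start).
- long2: long steel bar, 14 x 14 mm square section, 140 mm long, 215 g; starts standing loosely in one of the holder's tubes with its upper 90 mm showing. Origin at its middle; z along its length (up at the start).
- tray_short: blue sheet-metal tray, fixed to the bench, inside 172 mm (x, the way the row runs) by 62 mm (y, the way each bar lies), floor 4 mm thick, walls 4 mm thick with their rim 12 mm above the bench. Holds a row of up to three 50 mm bars, each lying along y, spaced along x. Origin: centre of the underside, on the bench; z up.
- tray_mid: blue sheet-metal tray, fixed to the bench, inside 172 mm (x, the way the row runs) by 87 mm (y, the way each bar lies), floor 4 mm thick, walls 4 mm thick with their rim 12 mm above the bench. Holds a row of up to three 75 mm bars, each lying along y, spaced along x. Origin: centre of the underside, on the bench; z up.
- rack_long: fixed wooden rack for two long bars lying along y, e.g. at x = +-28 mm. Rails along x at y = +-50 mm, 14 mm wide, tops 34 mm above the bench (bar middle then 41 mm). Free between them down to the 6 mm base board. End stops at y = +-78 to 86 mm, tops 40 mm; nubs on the rail ends from x = +-64 mm, tops 40 mm. Origin: centre of the underside, on the bench; z up.
- holder: tube holder, fixed to the bench: dark base plate 160 x 70 x 6 mm with two upright red square tubes at x = +45 and -45 mm, 36 mm outside, 30 mm inside, rims 56 mm above the bench; a long bar stands in each with its foot at 6 mm and its top at 146 mm. Origin: centre of the underside; z up.
- hammer: bystander: hammer, 280 mm, lying beyond the work along y
- wire_brush: bystander: brush with red handle, 220 mm, lying near the robot on its right
- paint_tin: bystander: closed round tin, 74 mm across, 85 mm high, at the far left
Things that resemble listed ones, but are neither listed nor needed, are in the scene too. What is shaped like the short1 but orange or red is not meant.

How it is judged:
By the outcome, as a careful person would: the job done as asked, in the order asked, and still so for the second after the job is handed in, with the robot touching nothing.
Of short1, short2, short3, mid1, mid2, mid3 only 4 to 6 are there at a start; the rules pass over those that are not, and their reading is None.
At some moment in a run one of short1, short2, short3, mid1, mid2, mid3 may be knocked a few centimetres aside while the robot is not near it.
Once in a run the grip may slacken for a moment while it holds something.
It also fails if it takes over 210 s, if anything falls off the work surface, if the arm or the gripper's body presses on something with over 40 N, if the wrist force passes 120 N, or if a joint passes its speed limit or range.

## Working session

There is one attempt and no reset: what is moved stays moved. The work goes in short steps, Python scripts to look and compute and a tool call to move; the robot and the scene stay as the last step left them, time stands still between calls to the robot, and variables do not carry over. Pictures are saved under pics/ and viewed, and the job is handed in when it is done.

Besides the shell and the picture viewer there is one more tool, called after "Emit:" by a JSON object that holds its "api" and its "payload", one argument or row to a line. jog_arm: Moves the arm, as the interface text tells. Its arguments: {"type":"object","properties":{"increments":{"type":"array"},"newtons":{"type":"number"}},"required":["increments"]}

```bash
mkdir -p pics
cat > h.py <<'E'
import numpy as np, cv2
from cell import arm
from scipy.spatial.transform import Rotation as Ro
def snap(n):
    return arm.get_image(n)
def p2w(im,u,v,z=None):
    "pixel->world, on plane z, or via depth if None"
    K=np.array(im["intrinsics"],float);R=np.array(im["R"]);t=np.array(im["t"])
    n=cv2.undistortPoints(np.array([[[u,v]]],float),K,np.array(im["dist_coeffs"],float))[0,0]
    d=np.array([n[0],n[1],1.])
    if z is None:
        D=im["depth"][int(round(v)),int(round(u))]
        return R.T@(d*D-t)
    c=-R.T@t; r=R.T@d
    return c+r*(z-c[2])/r[2]
def w2p(im,X):
    R=np.array(im["R"]);t=np.array(im["t"])
    return cv2.projectPoints(np.array(X,float).reshape(-1,1,3),cv2.Rodrigues(R)[0],t,np.array(im["intrinsics"],float),np.array(im["dist_coeffs"],float))[0][:,0]
def crop(im,u0,v0,u1,v1,s,name):
    c=im["frame"][v0:v1,u0:u1]; cv2.imwrite("pics/"+name,cv2.resize(c,None,fx=s,fy=s,interpolation=cv2.INTER_CUBIC))
E
python3 - <<'E'
from h import *
import pickle
for n in("top","side"):
    im=snap(n);pickle.dump(im,open(n+"0.pkl","wb"))
    cv2.imwrite(f"pics/{n}0.png",cv2.resize(im["frame"],(800,600),interpolation=cv2.INTER_CUBIC))
    print(n,-np.array(im["R"]).T@im["t"],np.array(im["intrinsics"]).round(1).tolist())
s=arm.observe();print(s)
print(Ro.from_rotvec(s["ee_rot"]).as_matrix().round(3))
E
```

```text
top [ 0.25276286 -0.02438409  1.62345265] [[496.2, 0.0, 253.8], [0.0, 496.2, 198.1], [0.0, 0.0, 1.0]]
side [ 0.19874668 -0.82521294  0.56573156] [[397.0, 0.0, 257.6], [0.0, 397.0, 185.2], [0.0, 0.0, 1.0]]
{'clock': 0.1, 'joints': array([-1.38957684,  0.43518093,  0.02497667,  1.57399447, -0.01159617,
        1.13403177, -0.07507392]), 'dq': array([-0.00027467, -0.00112236,  0.00066504, -0.00378353, -0.00147934,
       -0.00213721, -0.00107826]), 'joint_efforts': array([ 2.68257223e-03, -6.69132757e+01,  9.88155194e-01, -3.15145004e+01,
       -6.04235474e-02,  3.74114478e-02,  4.07876007e-05]), 'position': array([0.17493901, 0.59953159, 0.22601085]), 'ee_rot': array([-4.44386764e-01, -3.10993251e+00,  2.30573328e-03]), 'force': array([-0.16969228,  0.00965373, -0.73283436]), 'ft_torque': array([ 0.06159562, -0.09876845,  0.02489567]), 'width': 1.0016755555930708}
[[-0.96   0.28  -0.   ]
 [ 0.28   0.96  -0.001]
 [-0.    -0.001 -1.   ]]
```

View pics/top0.png

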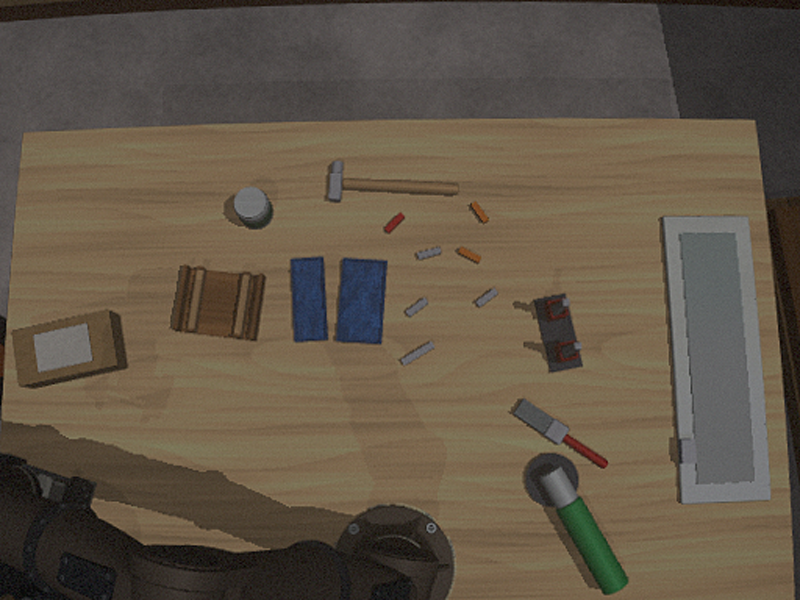

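View pics/side0.png

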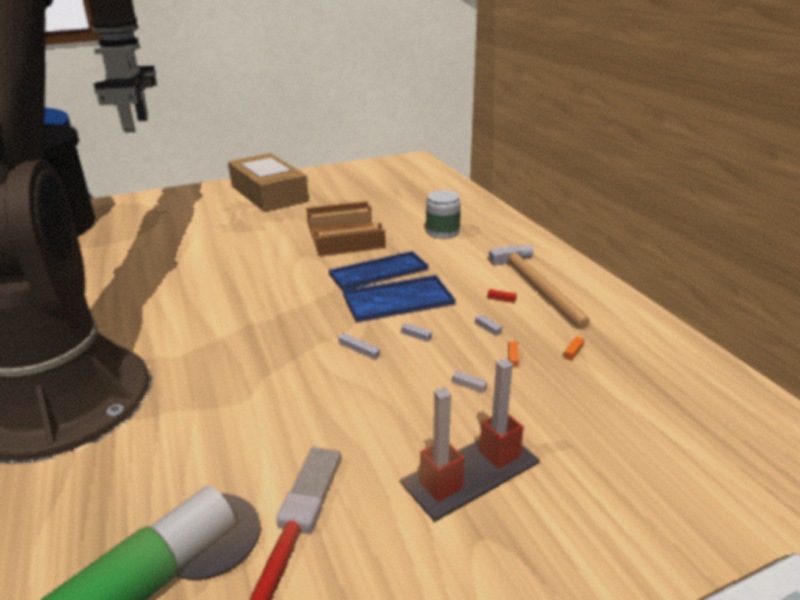

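The top view shows four steel bars at about (428,253), (416,306), (486,297) and (417,352) in the 800x600 picture. The trays are at (309,300) and (361,300), the rack at (218,303) and the holder at (558,332). The orange and red pieces are distractors.

Run:
```python
from h import *
import pickle
im=pickle.load(open("top0.pkl","rb"))
crop(im,230,115,390,255,5,"c1.png")
crop(im,100,150,260,230,5,"c2.png")
crop(im,325,180,385,245,9,"c3.png")
```

```text
(no output)
```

View pics/c1.png

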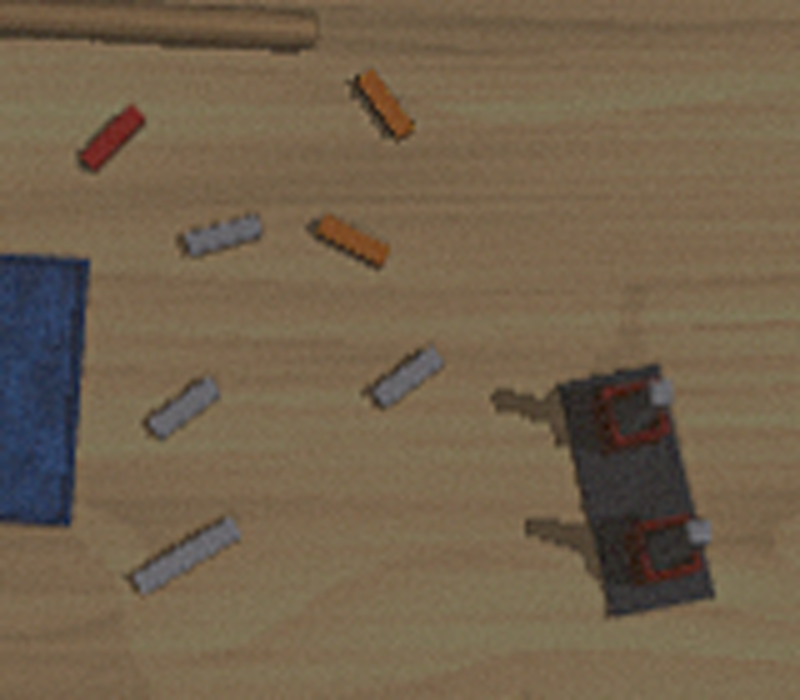

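View pics/c2.png

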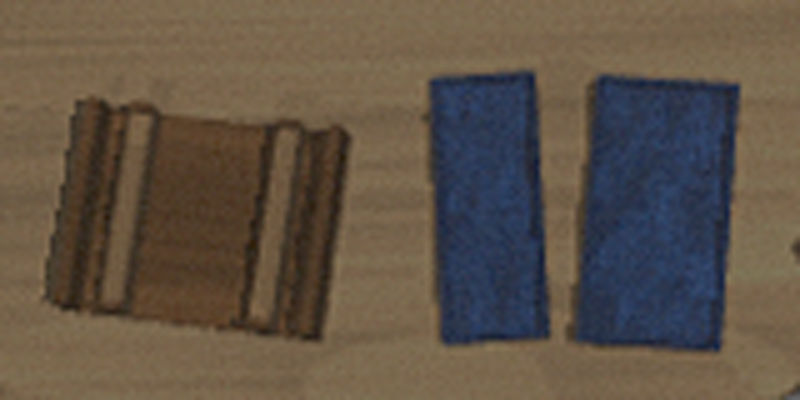

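View pics/c3.png

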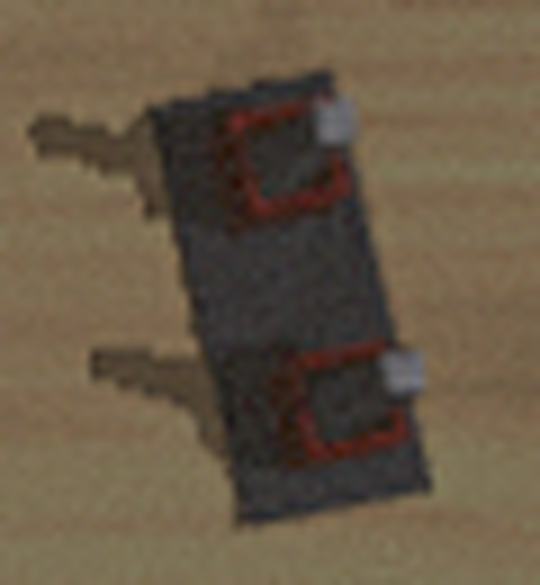

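```bash
cat >> h.py <<'E'
def rects(im,mask,z,amin=15):
    out=[]
    n,l,st,ce=cv2.connectedComponentsWithStats(mask.astype(np.uint8))
    for i in range(1,n):
        if st[i,4]<amin: continue
        v,u=np.nonzero(l==i)
        P=np.array([p2w(im,a,b,z)[:2] for a,b in zip(u,v)])
        c=P.mean(0);w,V=np.linalg.eigh(np.cov(P.T)); L=np.sqrt(12*w[::-1]); a=np.degrees(np.arctan2(V[1,1],V[0,1]))%180
        out.append((ce[i].round(1),st[i,4],c.round(4),(L*1000).round(1),round(a,1)))
    return out
def steel(im,roi=None):
    f=cv2.GaussianBlur(im["frame"],(3,3),0).astype(float);b,g,r=f[...,0],f[...,1],f[...,2]
    m=(abs(b-r)<22)&(b>g-8)&(b>75)&(b<200)
    return m
def blue(im):
    f=cv2.GaussianBlur(im["frame"],(3,3),0).astype(float)
    return (f[...,0]>f[...,2]*1.4)&(f[...,0]>45)
E
python3 - <<'E'
from h import *
import pickle
im=pickle.load(open("top0.pkl","rb"))
for p in [(274,162),(267,196),(311,190),(266,225),(290,162),(198,190),(231,190),(275,170)]:print(p,im["frame"][p[1],p[0]])
m=steel(im);m[:, :235]=0;m[:,390:]=0;m[:130]=0;m[250:]=0
for r in rects(im,m,.014):print(r)
print("blue")
for r in rects(im,blue(im),.012,300):print(r)
E
```

```text
(274, 162) [108 104 107]
(267, 196) [102 100  99]
(311, 190) [105 102 105]
(266, 225) [114 110 109]
(290, 162) [ 81 108 130]
(198, 190) [88 58 41]
(231, 190) [92 62 46]
(275, 170) [ 80 106 124]
(array([274. , 161.6]), np.int32(65), array([ 0.6497, -0.0843]), array([49.7, 15.1]), np.float64(104.8))
(array([311.2, 190. ]), np.int32(60), array([ 0.5517, -0.2051]), array([48.2, 13.9]), np.float64(125.1))
(array([266.3, 196.1]), np.int32(68), array([ 0.5335, -0.0565]), array([49.4, 14.9]), np.float64(125.2))
(array([361.7, 193. ]), np.int32(18), array([ 0.539 , -0.3727]), array([16. , 12.6]), np.float64(173.7))
(array([267. , 225.5]), np.int32(100), array([ 0.4361, -0.057 ]), array([73.8, 14.4]), np.float64(120.2))
(array([369.5, 221. ]), np.int32(18), array([ 0.4453, -0.3941]), array([16.2, 12. ]), np.float64(19.4))
blue
(array([197.4, 191.2]), np.int32(1015), array([0.5542, 0.1712]), array([175. ,  65.3]), np.float64(3.4))
(array([231.1, 192.3]), np.int32(1407), array([0.5487, 0.0594]), array([173.8,  90. ]), np.float64(175.5))
```

```bash
cat >> h.py <<'E'
def plan(*wps):
    "wps: (x,y,z,psi_deg); psi=world angle of tool x. prints slide mm, roll rad from present pose"
    s=arm.observe();R=Ro.from_rotvec(s["ee_rot"]).as_matrix();p=np.array(s["position"])
    psi=np.degrees(np.arctan2(R[1,0],R[0,0]))
    print("t",round(s["clock"],2),"p",p.round(4),"psi",round(psi,1),"F",np.array(s["force"]).round(1),"w",round(s["width"]*92,1),"j",np.array(s["joints"]).round(2))
    for w in wps:
        d=R.T@(np.array(w[:3])-p)*1000
        r=(psi-w[3]+180)%360-180
        print(w,"slide",d.round(1),"roll",round(np.radians(r),3))
E
python3 - <<'E'
from h import *
plan((.5335,-.0565,.12,125.2))
E
```

```text
t 0.1 p [0.1749 0.5995 0.226 ] psi 163.7 F [-0.2  0.  -0.7] w 92.2 j [-1.39  0.44  0.02  1.57 -0.01  1.13 -0.08]
(0.5335, -0.0565, 0.12, 125.2) slide [-527.9 -529.2  106.9] roll 0.673
```

Emit:
{"api": "jog_arm", "payload": {
  "increments": [
    {"slide": [-264, -265, 50], "roll": 0.34, "gripper": 0.45},
    {"slide": [-264, -265, 50], "roll": 0.34, "gripper": 0.45},
    {"slide": [-264, -265, 50], "roll": 0.34, "gripper": 0.45},
    {"slide": [-264, -265, 50], "roll": 0.34, "gripper": 0.45},
    {"slide": [-400, -400, 50], "roll": 0.5, "gripper": 0.45},
    {"slide": [-528, -529, 80], "roll": 0.67, "gripper": 0.45},
    {"slide": [-528, -529, 80], "roll": 0.67, "gripper": 0.45},
    {"slide": [-528, -529, 80], "roll": 0.67, "gripper": 0.45},
    {"slide": [-528, -529, 80], "roll": 0.67, "gripper": 0.45},
    {"slide": [-528, -529, 80], "roll": 0.67, "gripper": 0.45}
  ]
}}

```text
clock: 0.93
position: [0.374, 0.2348, 0.1805]
ee_rot: [-1.442, -2.791, -0.0]
force: [0.9, 0.7, -0.2]
width: 0.452
```

Run:
```python
from h import *
plan((.5335,-.0565,.10,125.2),(.5335,-.0565,.004,125.2))
```

```text
t 0.93 p [0.374  0.2348 0.1805] psi 125.4 F [ 0.9  0.7 -0.2] w 41.6 j [-0.95  0.19  0.31  2.08 -0.07  0.89  0.02]
(0.5335, -0.0565, 0.1, 125.2) slide [-329.9  -38.5   80.4] roll 0.003
(0.5335, -0.0565, 0.004, 125.2) slide [-329.9  -38.6  176.4] roll 0.003
```

Emit:
{"api": "jog_arm", "payload": {
  "increments": [
    {"slide": [-320, -38, 80], "roll": 0, "gripper": 0.45},
    {"slide": [-320, -38, 80], "roll": 0, "gripper": 0.45},
    {"slide": [-320, -38, 80], "roll": 0, "gripper": 0.45},
    {"slide": [-320, -38, 80], "roll": 0, "gripper": 0.45},
    {"slide": [-320, -38, 80], "roll": 0, "gripper": 0.45},
    {"slide": [-320, -38, 80], "roll": 0, "gripper": 0.45},
    {"slide": [-320, -38, 80], "roll": 0, "gripper": 0.45},
    {"slide": [-320, -38, 80], "roll": 0, "gripper": 0.45},
    {"slide": [-320, -38, 80], "roll": 0, "gripper": 0.45},
    {"slide": [-320, -38, 80], "roll": 0, "gripper": 0.45}
  ]
}}

```text
clock: 1.77
position: [0.5277, -0.0492, 0.0998]
ee_rot: [-1.449, -2.787, 0.003]
force: [-0.5, 1.2, -0.9]
width: 0.449
```

Run:
```python
from h import *
im=snap("side")
plan((.5335,-.0565,.10,125.2),(.5335,-.0565,.004,125.2))
crop(im,170,120,370,290,4,"s1.png")
```

```text
t 1.82 p [ 0.5273 -0.0469  0.1001] psi 125.2 F [-1.   0.4  0.7] w 41.1 j [-0.31  0.44  0.4   1.97 -0.24  0.77  0.84]
(0.5335, -0.0565, 0.1, 125.2) slide [-11.4  -0.5   0.1] roll 0.0
(0.5335, -0.0565, 0.004, 125.2) slide [-11.5  -0.3  96.1] roll 0.0
```

View pics/s1.png

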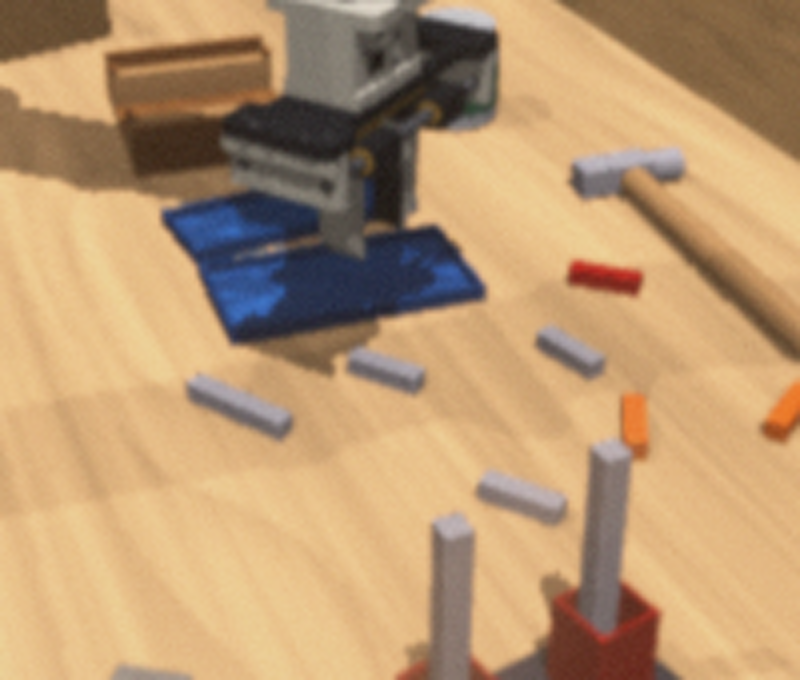

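The gripper is above the bench with no bars displaced (short bar at about (385,368) in the crop). Descending to it.

Emit:
{"api": "jog_arm", "payload": {
  "increments": [
    {"slide": [-11, 0, 30], "roll": 0, "gripper": 0.45},
    {"slide": [-11, 0, 60], "roll": 0, "gripper": 0.45},
    {"slide": [-11, 0, 85], "roll": 0, "gripper": 0.45},
    {"slide": [-11, 0, 94], "roll": 0, "gripper": 0.45},
    {"slide": [-11, 0, 94], "roll": 0, "gripper": 0.45},
    {"slide": [-11, 0, 94], "roll": 0, "gripper": 0.05},
    {"slide": [-11, 0, 94], "roll": 0, "gripper": 0.05},
    {"slide": [-11, 0, 94], "roll": 0, "gripper": 0.05},
    {"slide": [-11, 0, 94], "roll": 0, "gripper": 0.05},
    {"slide": [-11, 0, 94], "roll": 0, "gripper": 0.05}
  ],
  "newtons": 30
}}

```text
clock: 2.65
position: [0.5348, -0.0551, 0.0076]
ee_rot: [1.441, 2.79, 0.001]
force: [-0.9, 0.5, 6.2]
width: 0.145
```

Run:
```python
from h import *
c=np.array([.5542,.1712]);a=np.radians(3.4)
p=c-.05*np.array([np.cos(a),np.sin(a)]);print(p)
plan((.5335,-.0565,.06,125.2),(*p,.08,93.4),(*p,.012,93.4))
```

```text
[0.50428801 0.16823468]
t 2.65 p [ 0.5348 -0.0551  0.0076] psi 125.4 F [-0.9  0.5  6.2] w 13.4 j [-0.23  0.6   0.32  2.02 -0.33  0.58  0.94]
(0.5335, -0.0565, 0.06, 125.2) slide [ -0.4  -1.7 -52.4] roll 0.003
(np.float64(0.5042880086038117), np.float64(0.16823468132120192), 0.08, 93.4) slide [199.8 104.5 -72.4] roll 0.558
(np.float64(0.5042880086038117), np.float64(0.16823468132120192), 0.012, 93.4) slide [199.8 104.4  -4.4] roll 0.558
```

Emit:
{"api": "jog_arm", "payload": {
  "increments": [
    {"slide": [0, 0, -35], "roll": 0, "gripper": 0.05},
    {"slide": [30, 15, -60], "roll": 0.1, "gripper": 0.05},
    {"slide": [65, 34, -67], "roll": 0.2, "gripper": 0.05},
    {"slide": [100, 52, -67], "roll": 0.3, "gripper": 0.05},
    {"slide": [135, 71, -67], "roll": 0.4, "gripper": 0.05},
    {"slide": [170, 89, -67], "roll": 0.5, "gripper": 0.05},
    {"slide": [200, 104, -67], "roll": 0.56, "gripper": 0.05},
    {"slide": [200, 104, -67], "roll": 0.56, "gripper": 0.05},
    {"slide": [200, 104, -67], "roll": 0.56, "gripper": 0.05},
    {"slide": [200, 104, -67], "roll": 0.56, "gripper": 0.05}
  ]
}}

```text
clock: 3.48
position: [0.5033, 0.1677, 0.0739]
ee_rot: [2.156, 2.285, -0.0]
force: [0.4, -1.4, -1.3]
width: 0.146
```

Run:
```python
from h import *
im=snap("side")
c=np.array([.5542,.1712]);a=np.radians(3.4)
p=c-.05*np.array([np.cos(a),np.sin(a)])
plan((*p,.014,93.4))
print(w2p(im,[[*p,.03]]))
crop(im,130,100,330,250,4,"s2.png")
```

```text
t 3.53 p [0.5035 0.1668 0.0739] psi 93.2 F [-0.2 -0.5 -1.1] w 13.8 j [-0.82  0.51  0.55  2.   -0.39  0.73  0.03]
(np.float64(0.5042880086038117), np.float64(0.16823468132120192), 0.014, 93.4) slide [ 1.4  0.8 59.9] roll -0.003
[[225.37208345 168.63258067]]
```

View pics/s2.png

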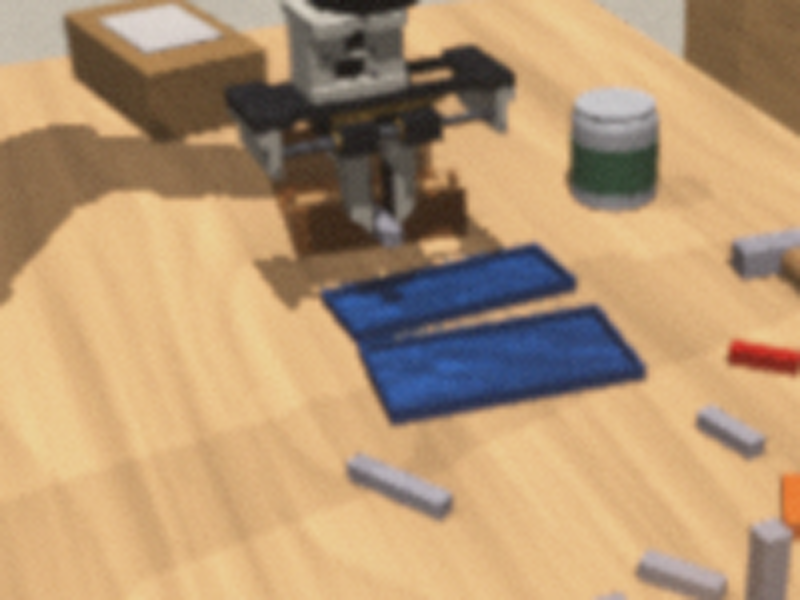

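The gripper holds the bar, at about (387,228) in the crop, above the narrow tray.

Emit:
{"api": "jog_arm", "payload": {
  "increments": [
    {"slide": [1, 1, 30], "roll": 0, "gripper": 0.05},
    {"slide": [1, 1, 50], "roll": 0, "gripper": 0.05},
    {"slide": [1, 1, 60], "roll": 0, "gripper": 0.05},
    {"slide": [1, 1, 62], "roll": 0, "gripper": 0.05},
    {"slide": [1, 1, 62], "roll": 0, "gripper": 0.05},
    {"slide": [1, 1, 62], "roll": 0, "gripper": 0.27},
    {"slide": [1, 1, 62], "roll": 0, "gripper": 0.27},
    {"slide": [1, 1, 62], "roll": 0, "gripper": 0.27},
    {"slide": [1, 1, 40], "roll": 0, "gripper": 0.27},
    {"slide": [1, 1, 0], "roll": 0, "gripper": 0.27}
  ]
}}

```text
clock: 4.37
position: [0.5019, 0.1682, 0.0716]
ee_rot: [-2.156, -2.282, 0.01]
force: [1.0, 0.7, 0.5]
width: 0.273
```

Run:
```python
from h import *
plan((.6497,-.0843,.10,104.8))
```

```text
t 4.37 p [0.5019 0.1682 0.0716] psi 93.3 F [1.  0.7 0.5] w 25.1 j [-0.83  0.52  0.56  2.   -0.4   0.73  0.03]
(0.6497, -0.0843, 0.1, 104.8) slide [-260.5  133.1  -28.4] roll -0.202
```

Emit:
{"api": "jog_arm", "payload": {
  "increments": [
    {"slide": [-36, 18, -28], "roll": -0.03, "gripper": 0.45},
    {"slide": [-73, 37, -28], "roll": -0.06, "gripper": 0.45},
    {"slide": [-110, 56, -28], "roll": -0.1, "gripper": 0.45},
    {"slide": [-147, 75, -28], "roll": -0.13, "gripper": 0.45},
    {"slide": [-184, 94, -28], "roll": -0.16, "gripper": 0.45},
    {"slide": [-221, 113, -28], "roll": -0.2, "gripper": 0.45},
    {"slide": [-252, 128, -28], "roll": -0.2, "gripper": 0.45},
    {"slide": [-260, 132, -28], "roll": -0.2, "gripper": 0.45},
    {"slide": [-260, 132, -28], "roll": -0.2, "gripper": 0.45},
    {"slide": [-260, 132, -28], "roll": -0.2, "gripper": 0.45}
  ]
}}

```text
clock: 5.2
position: [0.6506, -0.0833, 0.1015]
ee_rot: [-1.92, -2.486, -0.0]
force: [-0.4, 1.1, 0.4]
width: 0.452
```

Run:
```python
from h import *
im=snap("side")
plan((.6497,-.0843,.007,104.8))
crop(im,150,120,400,300,3.2,"s3.png")
```

```text
t 5.25 p [ 0.6503 -0.0816  0.1015] psi 104.8 F [-0.4  0.8  0.1] w 41.5 j [-0.28  0.64  0.5   1.66 -0.36  0.94  0.62]
(0.6497, -0.0843, 0.007, 104.8) slide [-2.5 -1.2 94.5] roll -0.001
```

View pics/s3.png

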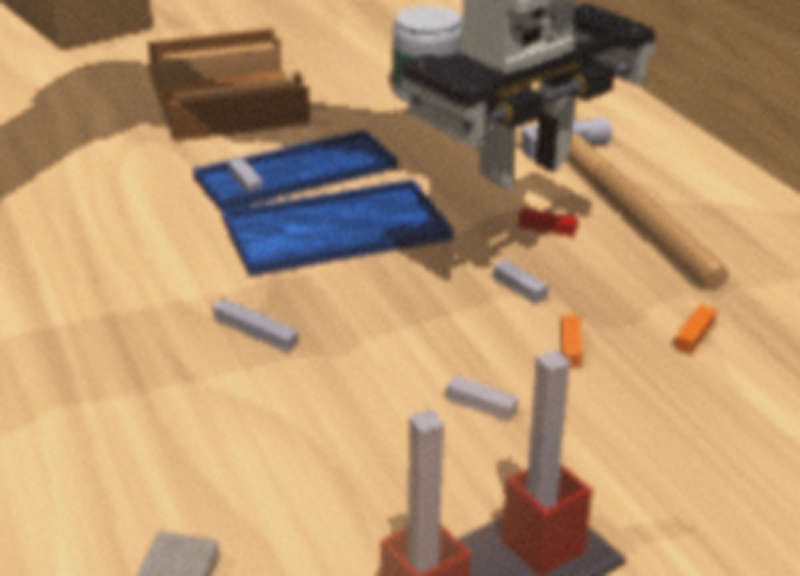

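The first short bar lies in the narrow tray at about (245,173). The next one at (520,280) is unmoved.

Emit:
{"api": "jog_arm", "payload": {
  "increments": [
    {"slide": [-2, -1, 30], "roll": 0, "gripper": 0.45},
    {"slide": [-2, -1, 60], "roll": 0, "gripper": 0.45},
    {"slide": [-2, -1, 85], "roll": 0, "gripper": 0.45},
    {"slide": [-2, -1, 94], "roll": 0, "gripper": 0.45},
    {"slide": [-2, -1, 94], "roll": 0, "gripper": 0.45},
    {"slide": [-2, -1, 94], "roll": 0, "gripper": 0.05},
    {"slide": [-2, -1, 94], "roll": 0, "gripper": 0.05},
    {"slide": [-2, -1, 94], "roll": 0, "gripper": 0.05},
    {"slide": [-2, -1, 94], "roll": 0, "gripper": 0.05},
    {"slide": [-2, -1, 94], "roll": 0, "gripper": 0.05}
  ],
  "newtons": 30
}}

```text
clock: 6.08
position: [0.651, -0.0851, 0.0088]
ee_rot: [1.918, 2.487, 0.002]
force: [-0.3, 0.8, 5.4]
width: 0.146
```

Run:
```python
from h import *
c=np.array([.5542,.1712]);a=np.radians(3.4)
p=c+.0*np.array([np.cos(a),np.sin(a)])
plan((*p,.075,93.4))
```

```text
t 6.08 p [ 0.651  -0.0851  0.0088] psi 104.7 F [-0.3  0.8  5.4] w 13.5 j [-0.23  0.75  0.44  1.71 -0.43  0.77  0.67]
(np.float64(0.5542), np.float64(0.1712), 0.075, 93.4) slide [272.5 -28.4 -66.4] roll 0.198
```

Emit:
{"api": "jog_arm", "payload": {
  "increments": [
    {"slide": [0, 0, -35], "roll": 0, "gripper": 0.05},
    {"slide": [25, -2, -60], "roll": 0.02, "gripper": 0.05},
    {"slide": [63, -6, -66], "roll": 0.04, "gripper": 0.05},
    {"slide": [101, -10, -66], "roll": 0.07, "gripper": 0.05},
    {"slide": [139, -14, -66], "roll": 0.1, "gripper": 0.05},
    {"slide": [177, -18, -66], "roll": 0.13, "gripper": 0.05},
    {"slide": [215, -22, -66], "roll": 0.16, "gripper": 0.05},
    {"slide": [250, -26, -66], "roll": 0.2, "gripper": 0.05},
    {"slide": [272, -28, -66], "roll": 0.2, "gripper": 0.05},
    {"slide": [272, -28, -66], "roll": 0.2, "gripper": 0.05}
  ]
}}

```text
clock: 6.92
position: [0.5517, 0.1778, 0.0734]
ee_rot: [-2.146, -2.29, -0.002]
force: [0.1, 0.6, -0.8]
width: 0.147
```

Run:
```python
from h import *
im=snap("side")
plan((.5542,.1712,.0135,93.4))
crop(im,150,100,400,280,3.2,"s4.png")
```

```text
t 6.97 p [0.553  0.1745 0.0737] psi 93.6 F [ 0.5 -1.2 -1. ] w 13.6 j [-0.79  0.58  0.56  1.88 -0.43  0.8   0.07]
(0.5542, 0.1712, 0.0135, 93.4) slide [-3.4  1.  60.2] roll 0.003
```

View pics/s4.png

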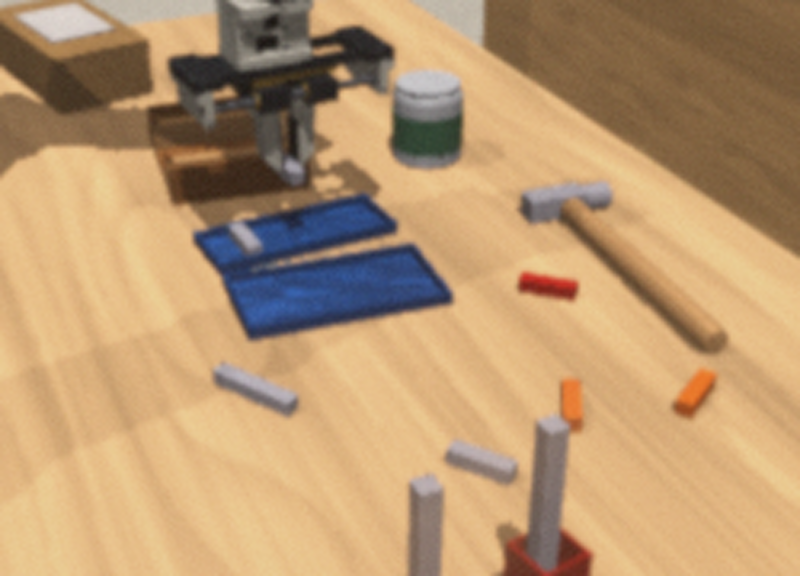

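The second bar is held above the middle of the narrow tray, at about (290,172).

Emit:
{"api": "jog_arm", "payload": {
  "increments": [
    {"slide": [-1, 1, 30], "roll": 0, "gripper": 0.05},
    {"slide": [-1, 1, 50], "roll": 0, "gripper": 0.05},
    {"slide": [-1, 1, 58], "roll": 0, "gripper": 0.05},
    {"slide": [-1, 1, 60], "roll": 0, "gripper": 0.05},
    {"slide": [-1, 1, 60], "roll": 0, "gripper": 0.05},
    {"slide": [-1, 1, 60], "roll": 0, "gripper": 0.27},
    {"slide": [-1, 1, 60], "roll": 0, "gripper": 0.27},
    {"slide": [-1, 1, 60], "roll": 0, "gripper": 0.27},
    {"slide": [-1, 1, 40], "roll": 0, "gripper": 0.27},
    {"slide": [-1, 1, 0], "roll": 0, "gripper": 0.27}
  ]
}}

```text
clock: 7.8
position: [0.5526, 0.1694, 0.0714]
ee_rot: [-2.155, -2.282, 0.009]
force: [0.4, -0.0, 1.2]
width: 0.273
```

Run:
```python
from h import *
im=snap("side")
plan((.5517,-.2051,.15,125.1))
crop(im,150,100,400,280,3.2,"s5.png")
im=snap("top")
m=steel(im);m[:, :235]=0;m[:,390:]=0;m[:130]=0;m[250:]=0
for r in rects(im,m,.014):print(r)
```

```text
t 7.85 p [0.5578 0.17   0.0805] psi 93.2 F [ 1.5 -0.8  6.5] w 24.8 j [-0.78  0.58  0.57  1.87 -0.42  0.81  0.07]
(0.5517, -0.2051, 0.15, 125.1) slide [-374.1  -26.7  -70.3] roll -0.557
(array([244.4, 171.2]), np.int32(30), array([0.6187, 0.0146]), array([72.3, 31.4]), np.float64(19.2))
(array([310.9, 190. ]), np.int32(63), array([ 0.5517, -0.2042]), array([49. , 14.2]), np.float64(125.4))
(array([361.5, 193. ]), np.int32(20), array([ 0.539 , -0.3722]), array([16.9, 13.3]), np.float64(173.7))
(array([244.7, 200.3]), np.int32(15), array([0.5204, 0.0149]), array([43.1,  3.8]), np.float64(174.0))
(array([266.8, 225.6]), np.int32(99), array([ 0.4357, -0.0563]), array([73.9, 14.3]), np.float64(120.1))
(array([369.2, 221. ]), np.int32(19), array([ 0.4453, -0.3932]), array([15.3, 13.6]), np.float64(170.2))
```

View pics/s5.png

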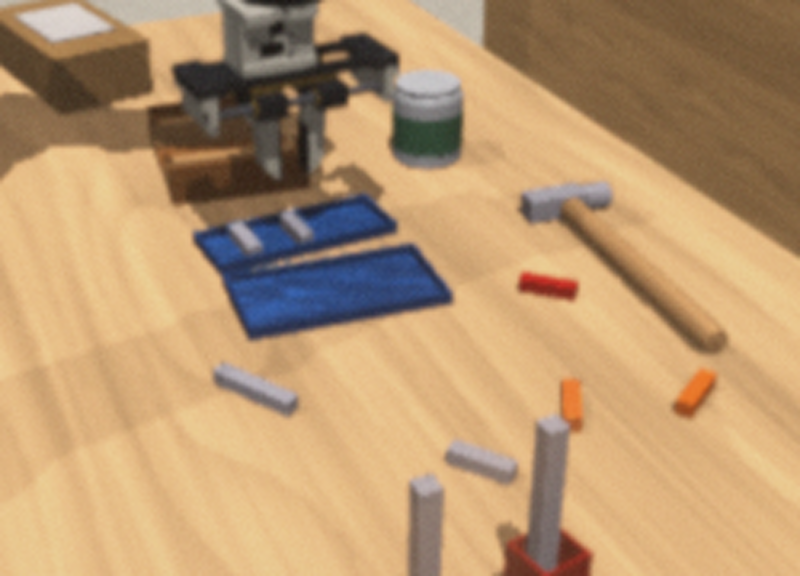

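Two short bars now lie side by side in the narrow tray at (245,237) and (297,224). Moving to the third.

Emit:
{"api": "jog_arm", "payload": {
  "increments": [
    {"slide": [-36, -2, -25], "roll": -0.07, "gripper": 0.27},
    {"slide": [-76, -4, -45], "roll": -0.14, "gripper": 0.27},
    {"slide": [-116, -7, -45], "roll": -0.2, "gripper": 0.45},
    {"slide": [-156, -10, -45], "roll": -0.26, "gripper": 0.45},
    {"slide": [-196, -13, -45], "roll": -0.33, "gripper": 0.45},
    {"slide": [-236, -16, -45], "roll": -0.4, "gripper": 0.45},
    {"slide": [-276, -19, -45], "roll": -0.47, "gripper": 0.45},
    {"slide": [-316, -22, -45], "roll": -0.56, "gripper": 0.45},
    {"slide": [-350, -25, -45], "roll": -0.56, "gripper": 0.45},
    {"slide": [-373, -27, -45], "roll": -0.56, "gripper": 0.45}
  ]
}}

```text
clock: 8.73
position: [0.5489, -0.2088, 0.1196]
ee_rot: [1.446, 2.787, -0.001]
force: [0.1, 0.1, 0.3]
width: 0.448
```

Run:
```python
from h import *
im=snap("side")
plan((.5517,-.2045,.1,125.2),(.5517,-.2045,.007,125.2))
crop(im,150,130,400,310,3.2,"s6.png")
```

```text
t 8.78 p [ 0.5483 -0.2133  0.1199] psi 124.9 F [-0.8 -3.2  0.2] w 41.5 j [-0.05  0.51  0.47  1.82 -0.28  0.88  1.16]
(0.5517, -0.2045, 0.1, 125.2) slide [ 5.4  7.9 19.8] roll -0.005
(0.5517, -0.2045, 0.007, 125.2) slide [  5.9   8.  112.8] roll -0.005
```

View pics/s6.png

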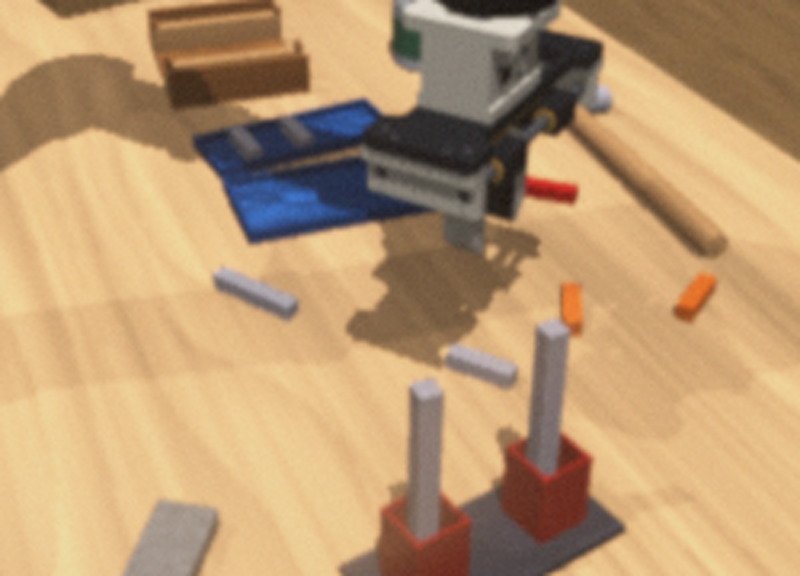

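The third bar is unmoved at (482,365). I'm letting the arm settle during a partial descent.

Emit:
{"api": "jog_arm", "payload": {
  "increments": [
    {"slide": [0, 0, 20], "roll": 0, "gripper": 0.45},
    {"slide": [0, 0, 40], "roll": 0, "gripper": 0.45},
    {"slide": [0, 0, 60], "roll": 0, "gripper": 0.45},
    {"slide": [0, 0, 70], "roll": 0, "gripper": 0.45},
    {"slide": [0, 0, 70], "roll": 0, "gripper": 0.45},
    {"slide": [0, 0, 70], "roll": 0, "gripper": 0.45},
    {"slide": [0, 0, 70], "roll": 0, "gripper": 0.45},
    {"slide": [0, 0, 70], "roll": 0, "gripper": 0.45},
    {"slide": [0, 0, 70], "roll": 0, "gripper": 0.45},
    {"slide": [0, 0, 70], "roll": 0, "gripper": 0.45}
  ]
}}

```text
clock: 9.62
position: [0.55, -0.2041, 0.0494]
ee_rot: [1.441, 2.79, 0.001]
force: [-0.4, -0.2, -0.5]
width: 0.451
```

Run:
```python
from h import *
plan((.5517,-.2045,.0075,125.2))
```

```text
t 9.62 p [ 0.55   -0.2041  0.0494] psi 125.4 F [-0.4 -0.2 -0.5] w 41.5 j [-0.02  0.6   0.41  1.88 -0.34  0.74  1.2 ]
(0.5517, -0.2045, 0.0075, 125.2) slide [-1.3  1.1 41.9] roll 0.003
```

Emit:
{"api": "jog_arm", "payload": {
  "increments": [
    {"slide": [-1, 1, 20], "roll": 0, "gripper": 0.45},
    {"slide": [-1, 1, 36], "roll": 0, "gripper": 0.45},
    {"slide": [-1, 1, 41], "roll": 0, "gripper": 0.45},
    {"slide": [-1, 1, 41], "roll": 0, "gripper": 0.05},
    {"slide": [-1, 1, 41], "roll": 0, "gripper": 0.05},
    {"slide": [-1, 1, 41], "roll": 0, "gripper": 0.05},
    {"slide": [-1, 1, 41], "roll": 0, "gripper": 0.05},
    {"slide": [-1, 1, 41], "roll": 0, "gripper": 0.05},
    {"slide": [-1, 1, 41], "roll": 0, "gripper": 0.05},
    {"slide": [-1, 1, 10], "roll": 0, "gripper": 0.05}
  ],
  "newtons": 30
}}

```text
clock: 10.45
position: [0.548, -0.2029, 0.035]
ee_rot: [-1.438, -2.785, 0.002]
force: [0.3, 0.6, -0.4]
width: 0.142
```

Run:
```python
from h import *
c=np.array([.5542,.1712]);a=np.radians(3.4)
p=c+.05*np.array([np.cos(a),np.sin(a)]);print(p)
plan((*p,.075,93.4))
```

```text
[0.60411199 0.17416532]
t 10.45 p [ 0.548  -0.2029  0.035 ] psi 125.4 F [ 0.3  0.6 -0.4] w 13.0 j [-0.01  0.62  0.4   1.88 -0.35  0.72  1.21]
(np.float64(0.6041119913961883), np.float64(0.17416531867879806), 0.075, 93.4) slide [275.2 263.8 -39.6] roll 0.558
```

Emit:
{"api": "jog_arm", "payload": {
  "increments": [
    {"slide": [10, 10, -25], "roll": 0.05, "gripper": 0.05},
    {"slide": [36, 34, -37], "roll": 0.1, "gripper": 0.05},
    {"slide": [64, 61, -37], "roll": 0.15, "gripper": 0.05},
    {"slide": [92, 88, -37], "roll": 0.2, "gripper": 0.05},
    {"slide": [120, 115, -37], "roll": 0.25, "gripper": 0.05},
    {"slide": [148, 142, -37], "roll": 0.3, "gripper": 0.05},
    {"slide": [176, 169, -37], "roll": 0.36, "gripper": 0.05},
    {"slide": [204, 196, -37], "roll": 0.43, "gripper": 0.05},
    {"slide": [232, 223, -37], "roll": 0.5, "gripper": 0.05},
    {"slide": [255, 245, -37], "roll": 0.56, "gripper": 0.05}
  ]
}}

```text
clock: 11.28
position: [0.603, 0.1494, 0.0757]
ee_rot: [-2.158, -2.282, -0.001]
force: [0.8, 0.8, -0.4]
width: 0.144
```

Emit:
{"api": "jog_arm", "payload": {
  "increments": [
    {"slide": [8, 26, 0], "roll": 0, "gripper": 0.05},
    {"slide": [8, 26, 0], "roll": 0, "gripper": 0.05},
    {"slide": [8, 26, 0], "roll": 0, "gripper": 0.05},
    {"slide": [8, 26, 0], "roll": 0, "gripper": 0.05},
    {"slide": [8, 26, 0], "roll": 0, "gripper": 0.05},
    {"slide": [8, 26, 0], "roll": 0, "gripper": 0.05},
    {"slide": [8, 26, 0], "roll": 0, "gripper": 0.05},
    {"slide": [8, 26, 0], "roll": 0, "gripper": 0.05},
    {"slide": [8, 26, 0], "roll": 0, "gripper": 0.05},
    {"slide": [8, 26, 0], "roll": 0, "gripper": 0.05}
  ]
}}

```text
clock: 12.12
position: [0.6286, 0.1548, 0.0758]
ee_rot: [-2.158, -2.283, -0.0]
force: [-0.2, 0.5, -0.8]
width: 0.144
```

Run:
```python
from h import *
im=snap("side")
plan((.6041,.1742,.0125,93.4))
crop(im,150,100,400,280,3.2,"s7.png")
```

```text
t 12.17 p [0.6287 0.1549 0.0757] psi 93.3 F [ 0.   0.3 -0.3] w 13.3 j [-0.71  0.68  0.6   1.71 -0.47  0.9   0.15]
(0.6041, 0.1742, 0.0125, 93.4) slide [ 20.7 -23.4  63.2] roll -0.003
```

View pics/s7.png

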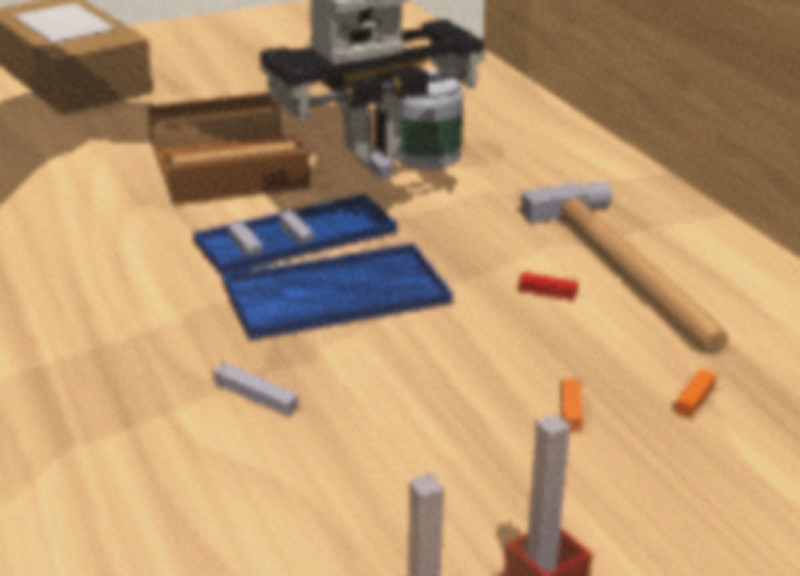

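Run:
```python
from h import *
import pickle
im=pickle.load(open("top0.pkl","rb"))
print(p2w(im,162,130,.085))
```

```text
[0.74443255 0.27961007 0.085     ]
```

Tin edge to body corner is about 40 mm, so it's clear. Shifting over the slot and placing.

Emit:
{"api": "jog_arm", "payload": {
  "increments": [
    {"slide": [20, -23, 0], "roll": 0, "gripper": 0.05},
    {"slide": [20, -23, 15], "roll": 0, "gripper": 0.05},
    {"slide": [20, -23, 40], "roll": 0, "gripper": 0.05},
    {"slide": [20, -23, 55], "roll": 0, "gripper": 0.05},
    {"slide": [20, -23, 62], "roll": 0, "gripper": 0.05},
    {"slide": [20, -23, 63], "roll": 0, "gripper": 0.05},
    {"slide": [20, -23, 63], "roll": 0, "gripper": 0.27},
    {"slide": [20, -23, 63], "roll": 0, "gripper": 0.27},
    {"slide": [20, -23, 63], "roll": 0, "gripper": 0.27},
    {"slide": [20, -23, 30], "roll": 0, "gripper": 0.27}
  ]
}}

```text
clock: 13.0
position: [0.6012, 0.1732, 0.0415]
ee_rot: [-2.154, -2.281, 0.011]
force: [-0.6, 0.4, -0.3]
width: 0.27
```

Run:
```python
from h import *
plan((.5542,.1712,.1,93.4),(.4359,-.0567,.08,120.1))
```

```text
t 13.0 p [0.6012 0.1732 0.0415] psi 93.3 F [-0.6  0.4 -0.3] w 24.8 j [-0.74  0.7   0.58  1.78 -0.5   0.82  0.14]
(0.5542, 0.1712, 0.1, 93.4) slide [  0.6 -47.5 -58.1] roll -0.002
(0.4359, -0.0567, 0.08, 120.1) slide [-220.1 -178.5  -36.7] roll -0.468
```

Emit:
{"api": "jog_arm", "payload": {
  "increments": [
    {"slide": [0, 0, -36], "roll": 0, "gripper": 0.27},
    {"slide": [-20, -15, -40], "roll": -0.05, "gripper": 0.45},
    {"slide": [-50, -40, -40], "roll": -0.12, "gripper": 0.45},
    {"slide": [-80, -65, -40], "roll": -0.2, "gripper": 0.45},
    {"slide": [-110, -90, -40], "roll": -0.27, "gripper": 0.45},
    {"slide": [-140, -114, -40], "roll": -0.34, "gripper": 0.45},
    {"slide": [-170, -138, -40], "roll": -0.41, "gripper": 0.45},
    {"slide": [-200, -162, -40], "roll": -0.47, "gripper": 0.45},
    {"slide": [-218, -177, -40], "roll": -0.47, "gripper": 0.45},
    {"slide": [-220, -178, -40], "roll": -0.47, "gripper": 0.45}
  ]
}}

```text
clock: 13.83
position: [0.4362, -0.0602, 0.0862]
ee_rot: [-1.574, -2.718, 0.001]
force: [-0.2, -0.7, -1.1]
width: 0.448
```

Run:
```python
from h import *
im=snap("side")
plan((.4359,-.0567,.0075,120.1))
crop(im,150,100,400,280,3.2,"s8.png")
```

```text
t 13.88 p [ 0.438  -0.0586  0.0863] psi 119.9 F [0.7 0.4 0.6] w 41.7 j [-0.4   0.36  0.53  2.2  -0.3   0.65  0.86]
(0.4359, -0.0567, 0.0075, 120.1) slide [ 2.7 -1.  78.8] roll -0.004
```

View pics/s8.png

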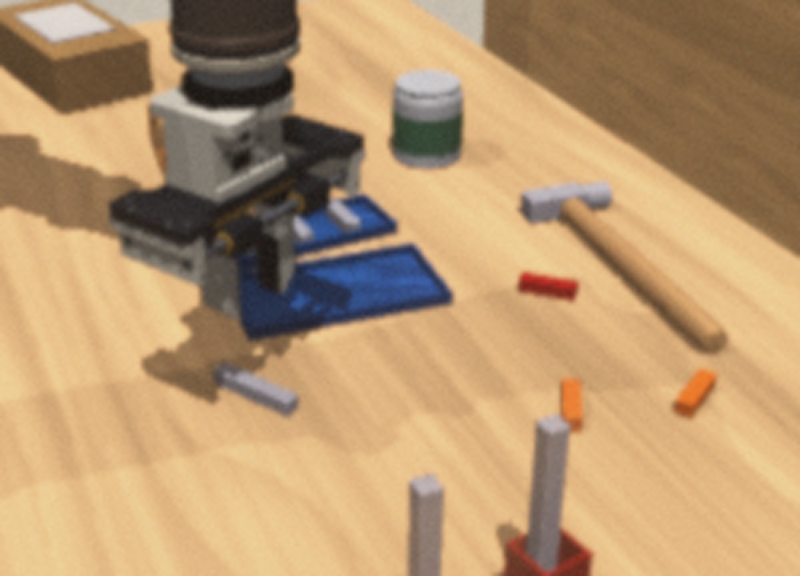

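The mid bar is at (255,388), and the third short bar is in the tray at (343,215).

Emit:
{"api": "jog_arm", "payload": {
  "increments": [
    {"slide": [2, -1, 30], "roll": 0, "gripper": 0.45},
    {"slide": [2, -1, 55], "roll": 0, "gripper": 0.45},
    {"slide": [2, -1, 72], "roll": 0, "gripper": 0.45},
    {"slide": [2, -1, 78], "roll": 0, "gripper": 0.45},
    {"slide": [2, -1, 78], "roll": 0, "gripper": 0.05},
    {"slide": [2, -1, 78], "roll": 0, "gripper": 0.05},
    {"slide": [2, -1, 78], "roll": 0, "gripper": 0.05},
    {"slide": [2, -1, 78], "roll": 0, "gripper": 0.05},
    {"slide": [2, -1, 78], "roll": 0, "gripper": 0.05},
    {"slide": [2, -1, 78], "roll": 0, "gripper": 0.05}
  ],
  "newtons": 30
}}

```text
clock: 14.72
position: [0.4382, -0.0548, 0.0084]
ee_rot: [1.566, 2.722, 0.002]
force: [-1.1, -0.6, 9.0]
width: 0.143
```

Run:
```python
from h import *
plan((.5487,.0594,.075,85.5))
```

```text
t 14.72 p [ 0.4382 -0.0548  0.0084] psi 120.2 F [-1.1 -0.6  9. ] w 13.2 j [-0.3   0.51  0.39  2.25 -0.44  0.45  0.98]
(0.5487, 0.0594, 0.075, 85.5) slide [ 43.1 153.1 -66.4] roll 0.606
```

Emit:
{"api": "jog_arm", "payload": {
  "increments": [
    {"slide": [0, 0, -35], "roll": 0, "gripper": 0.05},
    {"slide": [6, 20, -60], "roll": 0.1, "gripper": 0.05},
    {"slide": [16, 55, -66], "roll": 0.22, "gripper": 0.05},
    {"slide": [26, 90, -66], "roll": 0.34, "gripper": 0.05},
    {"slide": [35, 125, -66], "roll": 0.46, "gripper": 0.05},
    {"slide": [42, 148, -66], "roll": 0.58, "gripper": 0.05},
    {"slide": [42, 152, -66], "roll": 0.606, "gripper": 0.05},
    {"slide": [42, 152, -66], "roll": 0.606, "gripper": 0.05},
    {"slide": [42, 152, -66], "roll": 0.606, "gripper": 0.05},
    {"slide": [42, 152, -66], "roll": 0.606, "gripper": 0.05}
  ]
}}

```text
clock: 15.55
position: [0.5467, 0.0565, 0.0737]
ee_rot: [-2.307, -2.132, 0.001]
force: [-0.2, -1.0, -0.8]
width: 0.143
```

Run:
```python
from h import *
im=snap("side")
plan((.5487,.0594,.0125,85.5))
crop(im,150,100,400,280,3.2,"s9.png")
```

```text
t 15.6 p [0.5468 0.0564 0.0738] psi 85.4 F [-0.2 -0.7 -0.2] w 12.8 j [-0.67  0.57  0.68  1.96 -0.5   0.78  0.21]
(0.5487, 0.0594, 0.0125, 85.5) slide [ 3.1  1.7 61.3] roll -0.001
```

View pics/s9.png

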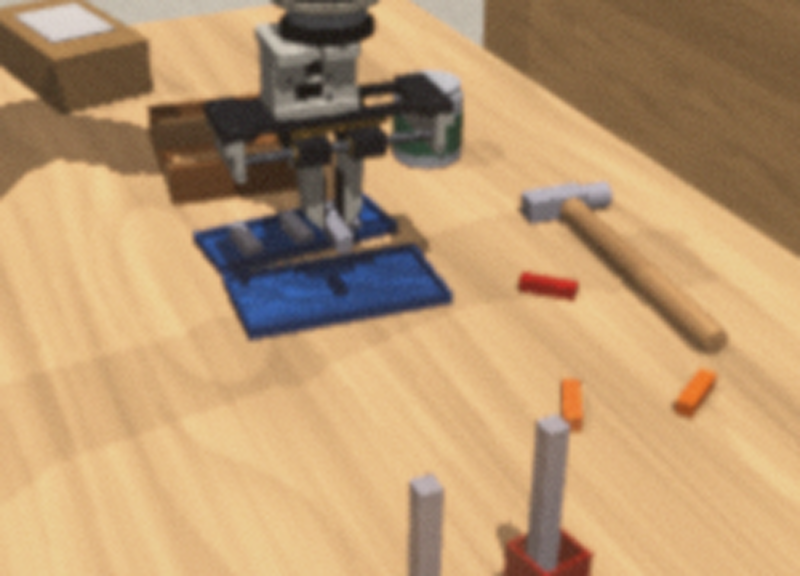

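The mid bar hangs level above the wide tray, at about (338,228).

Emit:
{"api": "jog_arm", "payload": {
  "increments": [
    {"slide": [3, 2, 25], "roll": 0, "gripper": 0.05},
    {"slide": [3, 2, 45], "roll": 0, "gripper": 0.05},
    {"slide": [3, 2, 58], "roll": 0, "gripper": 0.05},
    {"slide": [3, 2, 61], "roll": 0, "gripper": 0.05},
    {"slide": [3, 2, 61], "roll": 0, "gripper": 0.05},
    {"slide": [3, 2, 61], "roll": 0, "gripper": 0.3},
    {"slide": [3, 2, 61], "roll": 0, "gripper": 0.3},
    {"slide": [3, 2, 61], "roll": 0, "gripper": 0.3},
    {"slide": [3, 2, 30], "roll": 0, "gripper": 0.3},
    {"slide": [3, 2, -10], "roll": 0, "gripper": 0.3}
  ]
}}

```text
clock: 16.43
position: [0.5478, 0.0603, 0.0824]
ee_rot: [-2.306, -2.13, 0.008]
force: [1.8, 1.1, 0.5]
width: 0.3
```

Run:
```python
from h import *
im=snap("side")
plan()
crop(im,170,100,310,200,5.5,"s10.png")
im2=snap("top")
m=steel(im2);m[:,335:]=1
m[:, :350]=0;m[:,390:]=0;m[:130]=0;m[250:]=0
m=m&steel(im2)
for r in rects(im2,m,.146):print(r)
m=steel(im2);m[:, :335]=0;m[:,390:]=0;m[:130]=0;m[250:]=0
# red tube rims & plate
f=im2["frame"].astype(int)
red=(f[...,2]>f[...,1]*1.6)&(f[...,2]>50);red[:,:340]=0;red[:,395:]=0;red[:170]=0;red[240:]=0
v,u=np.nonzero(red);print(u.min(),u.max(),v.min(),v.max())
for r in rects(im2,red,.056,8):print(r)
crop(im,260,190,400,330,4,"s11.png")
```

```text
t 16.48 p [0.5526 0.0598 0.0905] psi 85.4 F [ 3.1 -0.4  5. ] w 27.6 j [-0.69  0.55  0.7   1.94 -0.48  0.82  0.19]
(array([361.5, 193. ]), np.int32(20), array([ 0.5156, -0.3436]), array([15.6, 12.2]), np.float64(173.7))
(array([369.1, 221. ]), np.int32(20), array([ 0.4296, -0.3626]), array([13.9, 13.2]), np.float64(17.2))
349 369 192 230
(array([353.1, 192.8]), np.int32(18), array([ 0.5325, -0.3356]), array([27.9,  8.2]), np.float64(103.2))
(array([357.1, 201.3]), np.int32(38), array([ 0.5048, -0.3473]), array([47.4, 14.4]), np.float64(101.0))
(array([361.7, 219.3]), np.int32(20), array([ 0.4462, -0.3595]), array([36.9,  5.8]), np.float64(102.5))
(array([363.2, 228.4]), np.int32(30), array([ 0.417 , -0.3629]), array([42.9, 14.3]), np.float64(91.6))
```

View pics/s10.png

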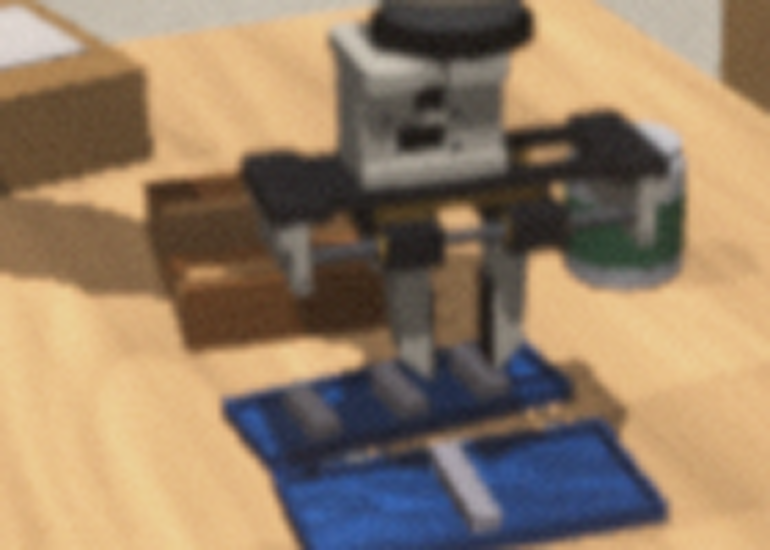

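View pics/s11.png

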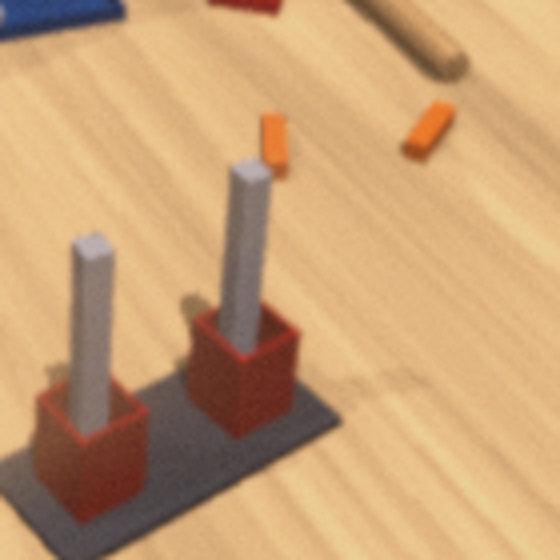

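All three short bars and the mid bar lie crosswise in their trays, at (312,412), (400,390), (482,370) and (465,488). The long bars stand upright in the holder tubes. Next I go above the far long bar.

Run:
```python
from h import *
plan((.5156,-.3436,.2,102.5))
```

```text
t 16.53 p [0.5533 0.0601 0.0886] psi 85.4 F [ 0.2 -0.2  0.3] w 27.4 j [-0.69  0.55  0.7   1.94 -0.49  0.81  0.2 ]
(0.5156, -0.3436, 0.2, 102.5) slide [-405.3   -4.6 -112.2] roll -0.298
```

Emit:
{"api": "jog_arm", "payload": {
  "increments": [
    {"slide": [-8, 0, -35], "roll": 0, "gripper": 0.3},
    {"slide": [-20, 0, -70], "roll": 0, "gripper": 0.5},
    {"slide": [-50, 0, -96], "roll": -0.05, "gripper": 0.5},
    {"slide": [-88, -1, -112], "roll": -0.1, "gripper": 0.5},
    {"slide": [-128, -2, -112], "roll": -0.15, "gripper": 0.5},
    {"slide": [-168, -2, -112], "roll": -0.2, "gripper": 0.5},
    {"slide": [-208, -3, -112], "roll": -0.25, "gripper": 0.5},
    {"slide": [-248, -3, -112], "roll": -0.3, "gripper": 0.5},
    {"slide": [-288, -4, -112], "roll": -0.3, "gripper": 0.5},
    {"slide": [-320, -4, -112], "roll": -0.3, "gripper": 0.5}
  ]
}}

```text
clock: 17.37
position: [0.5196, -0.2615, 0.1961]
ee_rot: [1.964, 2.45, -0.0]
force: [0.3, -0.6, 0.6]
width: 0.501
```

Run:
```python
from h import *
plan((.5156,-.3436,.2,102.5))
```

```text
t 17.37 p [ 0.5196 -0.2615  0.1961] psi 102.6 F [ 0.3 -0.6  0.6] w 46.1 j [-0.14  0.46  0.73  1.77 -0.35  1.05  0.94]
(0.5156, -0.3436, 0.2, 102.5) slide [-79.2 -21.7  -3.8] roll 0.001
```

Emit:
{"api": "jog_arm", "payload": {
  "increments": [
    {"slide": [-25, -10, -4], "roll": 0, "gripper": 0.5},
    {"slide": [-50, -18, -4], "roll": 0, "gripper": 0.5},
    {"slide": [-70, -20, -4], "roll": 0, "gripper": 0.5},
    {"slide": [-78, -20, -4], "roll": 0, "gripper": 0.5},
    {"slide": [-78, -20, -4], "roll": 0, "gripper": 0.5},
    {"slide": [-78, -20, -4], "roll": 0, "gripper": 0.5},
    {"slide": [-78, -20, -4], "roll": 0, "gripper": 0.5},
    {"slide": [-78, -20, -4], "roll": 0, "gripper": 0.5},
    {"slide": [-78, -20, -4], "roll": 0, "gripper": 0.5},
    {"slide": [-78, -20, -4], "roll": 0, "gripper": 0.5}
  ]
}}

```text
clock: 18.2
position: [0.5187, -0.3376, 0.1997]
ee_rot: [-1.961, -2.454, -0.001]
force: [0.6, 0.0, 0.2]
width: 0.498
```

Run:
```python
from h import *
im=snap("side")
plan((.5156,-.3436,.132,102.5))
crop(im,220,90,420,290,3,"s12.png")
```

```text
t 18.25 p [ 0.5186 -0.3378  0.1997] psi 102.7 F [0.5 0.5 0.3] w 46.1 j [ 0.01  0.52  0.72  1.66 -0.37  1.1   1.06]
(0.5156, -0.3436, 0.132, 102.5) slide [-5.  -4.2 67.7] roll 0.004
```

View pics/s12.png

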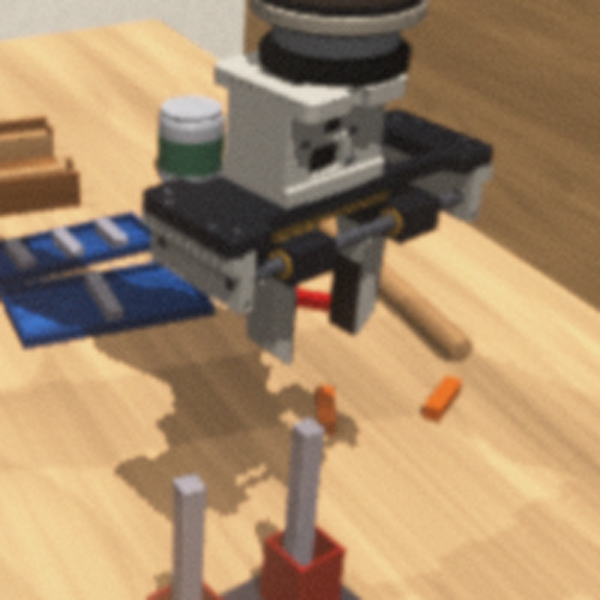

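The jaws straddle the far long bar, whose top is at (307,428).

Emit:
{"api": "jog_arm", "payload": {
  "increments": [
    {"slide": [-5, -4, 0], "roll": 0, "gripper": 0.5},
    {"slide": [-5, -4, 25], "roll": 0, "gripper": 0.5},
    {"slide": [-5, -4, 50], "roll": 0, "gripper": 0.5},
    {"slide": [-5, -4, 68], "roll": 0, "gripper": 0.5},
    {"slide": [-5, -4, 68], "roll": 0, "gripper": 0.5},
    {"slide": [-5, -4, 68], "roll": 0, "gripper": 0.05},
    {"slide": [-5, -4, 68], "roll": 0, "gripper": 0.05},
    {"slide": [-5, -4, 68], "roll": 0, "gripper": 0.05},
    {"slide": [-5, -4, 68], "roll": 0, "gripper": 0.05},
    {"slide": [-5, -4, 68], "roll": 0, "gripper": 0.05}
  ],
  "newtons": 30
}}

```text
clock: 19.08
position: [0.516, -0.3446, 0.1326]
ee_rot: [1.962, 2.452, 0.001]
force: [-0.7, 0.6, -0.3]
width: 0.19
```

Run:
```python
from h import *
im=snap("side")
plan((.5156,-.3436,.21,102.5))
crop(im,220,90,420,290,3,"s13.png")
```

```text
t 19.13 p [ 0.5159 -0.3446  0.1325] psi 102.7 F [-0.2 -0.3  4.9] w 14.1 j [ 0.06  0.59  0.68  1.73 -0.43  0.97  1.12]
(0.5156, -0.3436, 0.21, 102.5) slide [  1.    0.  -77.5] roll 0.003
```

View pics/s13.png

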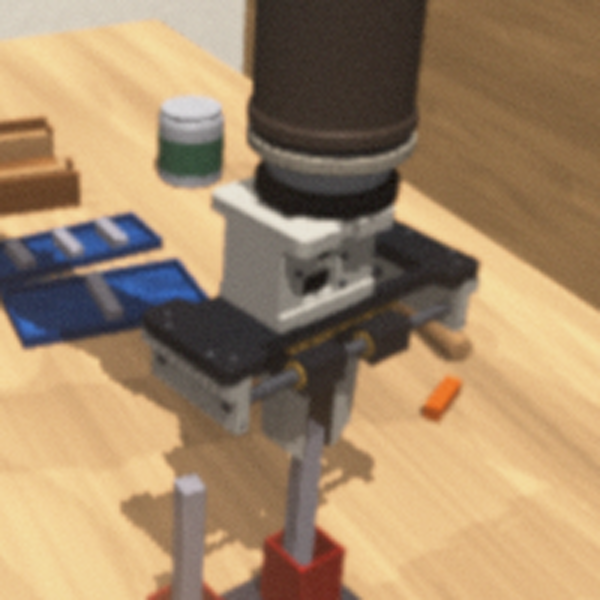

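Emit:
{"api": "jog_arm", "payload": {
  "increments": [
    {"slide": [0, 0, -20], "roll": 0, "gripper": 0.05},
    {"slide": [0, 0, -45], "roll": 0, "gripper": 0.05},
    {"slide": [0, 0, -70], "roll": 0, "gripper": 0.05},
    {"slide": [0, 0, -85], "roll": 0, "gripper": 0.05},
    {"slide": [15, 0, -85], "roll": 0, "gripper": 0.05},
    {"slide": [45, 0, -85], "roll": 0, "gripper": 0.05},
    {"slide": [75, 0, -85], "roll": 0, "gripper": 0.05},
    {"slide": [105, 0, -85], "roll": 0, "gripper": 0.05},
    {"slide": [120, 0, -85], "roll": 0, "gripper": 0.05},
    {"slide": [120, 0, -85], "roll": 0, "gripper": 0.05}
  ]
}}

```text
clock: 19.97
position: [0.4888, -0.2229, 0.2164]
ee_rot: [-1.956, -2.455, -0.003]
force: [-0.1, -0.6, -2.1]
width: 0.152
```

Run:
```python
from h import *
im=snap("side")
plan()
crop(im,220,90,420,290,3,"s14.png")
```

```text
t 20.02 p [ 0.4892 -0.2251  0.2167] psi 102.8 F [-0.2  0.  -2. ] w 14.0 j [-0.23  0.36  0.76  1.84 -0.28  1.05  0.86]
```

View pics/s14.png

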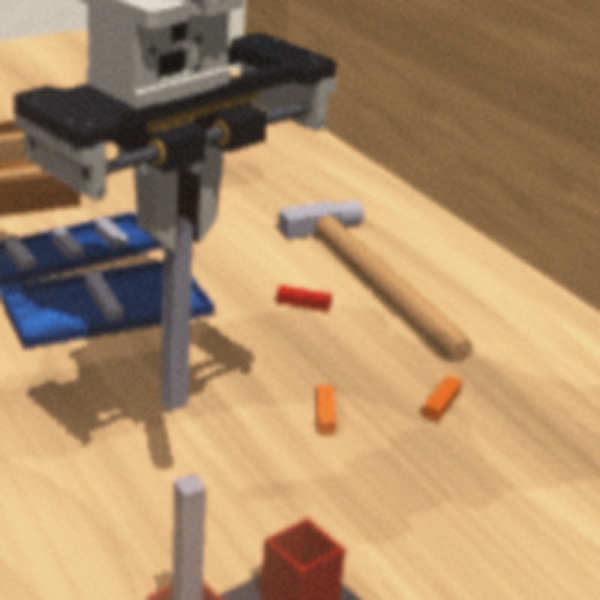

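The long bar is free of the tube and hangs vertically, its foot at (172,408). Lowering the foot to the bench.

Emit:
{"api": "jog_arm", "payload": {
  "increments": [
    {"slide": [5, 0, 25], "roll": 0, "gripper": 0.05},
    {"slide": [10, 0, 50], "roll": 0, "gripper": 0.05},
    {"slide": [10, 0, 70], "roll": 0, "gripper": 0.05},
    {"slide": [10, 0, 80], "roll": 0, "gripper": 0.05},
    {"slide": [10, 0, 83], "roll": 0, "gripper": 0.05},
    {"slide": [10, 0, 86], "roll": 0, "gripper": 0.05},
    {"slide": [10, 0, 88], "roll": 0, "gripper": 0.05},
    {"slide": [10, 0, 90], "roll": 0, "gripper": 0.05},
    {"slide": [10, 0, 90], "roll": 0, "gripper": 0.05},
    {"slide": [10, 0, 90], "roll": 0, "gripper": 0.05}
  ]
}}

```text
clock: 20.85
position: [0.4874, -0.2176, 0.1272]
ee_rot: [1.963, 2.452, 0.001]
force: [-0.3, -0.5, -1.5]
width: 0.153
```

Run:
```python
from h import *
plan()
```

```text
t 20.85 p [ 0.4874 -0.2176  0.1272] psi 102.7 F [-0.3 -0.5 -1.5] w 14.1 j [-0.18  0.46  0.69  1.96 -0.38  0.86  0.94]
```

Emit:
{"api": "jog_arm", "payload": {
  "increments": [
    {"slide": [0, 0, 2], "roll": 0, "gripper": 0.05},
    {"slide": [0, 0, 2], "roll": 0, "gripper": 0.05},
    {"slide": [12, 0, 3], "roll": 0, "gripper": 0.05},
    {"slide": [23, 0, 5], "roll": 0, "gripper": 0.05},
    {"slide": [34, 0, 8], "roll": 0, "gripper": 0.05},
    {"slide": [45, 0, 11], "roll": 0, "gripper": 0.05},
    {"slide": [56, 0, 15], "roll": 0, "gripper": 0.05},
    {"slide": [67, 0, 21], "roll": 0, "gripper": 0.05},
    {"slide": [76, 0, 27], "roll": 0, "gripper": 0.05},
    {"slide": [86, 0, 34], "roll": 0, "gripper": 0.05}
  ],
  "newtons": 7
}}

```text
clock: 21.68
position: [0.4681, -0.1323, 0.0921]
ee_rot: [-1.962, -2.453, -0.001]
force: [0.8, 0.5, 0.1]
width: 0.15
```

Run:
```python
from h import *
im=snap("side")
plan()
crop(im,190,90,390,290,3,"s15.png")
```

```text
t 21.73 p [ 0.4668 -0.1302  0.0906] psi 102.8 F [-1.1  3.6 -0.2] w 14.2 j [-0.34  0.44  0.67  2.1  -0.41  0.73  0.82]
```

View pics/s15.png

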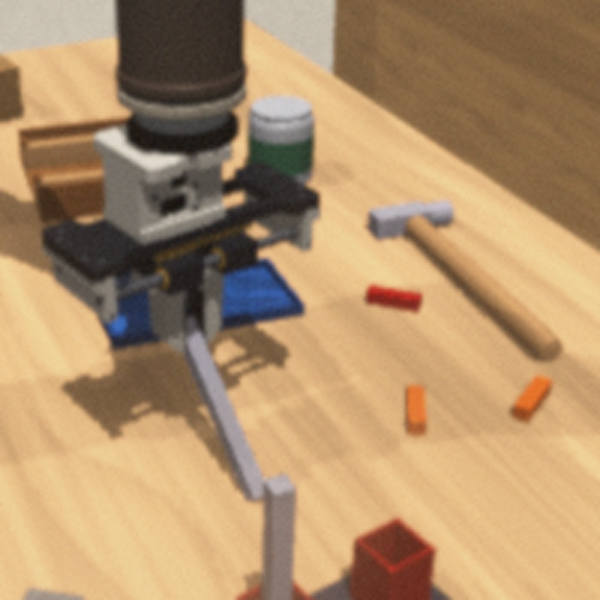

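The bar is tilting well, foot at (255,493) and top in the jaws. Continuing the pivot.

Emit:
{"api": "jog_arm", "payload": {
  "increments": [
    {"slide": [9, 0, 8], "roll": 0, "gripper": 0.05},
    {"slide": [17, 0, 17], "roll": 0, "gripper": 0.05},
    {"slide": [24, 0, 27], "roll": 0, "gripper": 0.05},
    {"slide": [30, 0, 38], "roll": 0, "gripper": 0.05},
    {"slide": [36, 0, 49], "roll": 0, "gripper": 0.05},
    {"slide": [40, 0, 59], "roll": 0, "gripper": 0.05},
    {"slide": [43, 0, 68], "roll": 0, "gripper": 0.05},
    {"slide": [45, 0, 76], "roll": 0, "gripper": 0.05},
    {"slide": [46, 0, 81], "roll": 0, "gripper": 0.05},
    {"slide": [46, 0, 81], "roll": 0, "gripper": 0.05}
  ]
}}

```text
clock: 22.57
position: [0.4576, -0.0887, 0.0107]
ee_rot: [-1.962, -2.452, 0.001]
force: [0.9, 0.1, -0.8]
width: 0.154
```

Run:
```python
from h import *
im=snap("side")
plan()
crop(im,190,90,390,290,3,"s16.png")
```

```text
t 22.62 p [ 0.4578 -0.0889  0.0112] psi 102.6 F [-0.8  0.4 -1.5] w 14.0 j [-0.32  0.55  0.53  2.2  -0.56  0.53  0.86]
```

View pics/s16.png

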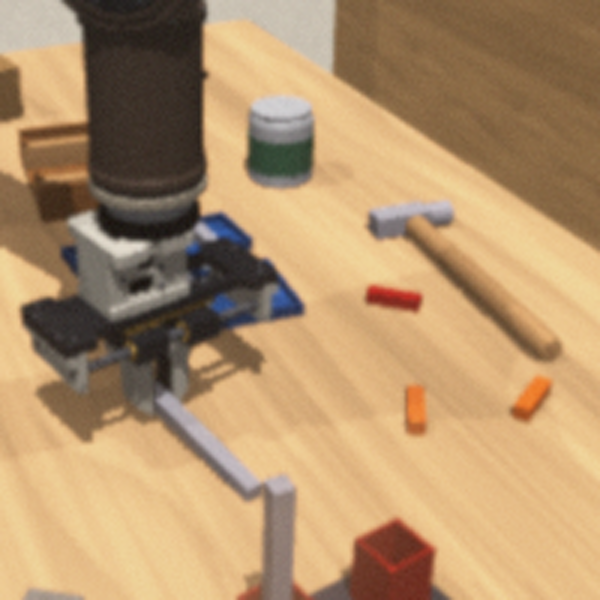

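The bar is nearly flat. Opening and backing up to its middle.

Emit:
{"api": "jog_arm", "payload": {
  "increments": [
    {"slide": [0, 0, 0], "roll": 0, "gripper": 0.45},
    {"slide": [0, 0, 0], "roll": 0, "gripper": 0.45},
    {"slide": [0, 0, 0], "roll": 0, "gripper": 0.45},
    {"slide": [0, 0, -30], "roll": 0, "gripper": 0.45},
    {"slide": [0, 0, -50], "roll": 0, "gripper": 0.45},
    {"slide": [-30, 0, -55], "roll": 0, "gripper": 0.45},
    {"slide": [-60, 0, -55], "roll": 0, "gripper": 0.45},
    {"slide": [-64, 0, -55], "roll": 0, "gripper": 0.45},
    {"slide": [-64, 0, -55], "roll": 0, "gripper": 0.45},
    {"slide": [-64, 0, -55], "roll": 0, "gripper": 0.45}
  ]
}}

```text
clock: 23.45
position: [0.4718, -0.1509, 0.0666]
ee_rot: [-1.964, -2.451, -0.0]
force: [0.5, 0.1, -0.2]
width: 0.451
```

Run:
```python
from h import *
im=snap("side");im2=snap("top")
plan()
crop(im,190,110,390,290,3,"s17.png")
crop(im2,100,130,400,260,2.6,"t17.png")
```

```text
t 23.55 p [ 0.4717 -0.1499  0.0664] psi 102.7 F [-0.4  0.2 -0.5] w 41.6 j [-0.26  0.49  0.63  2.1  -0.46  0.69  0.89]
```

View pics/s17.png

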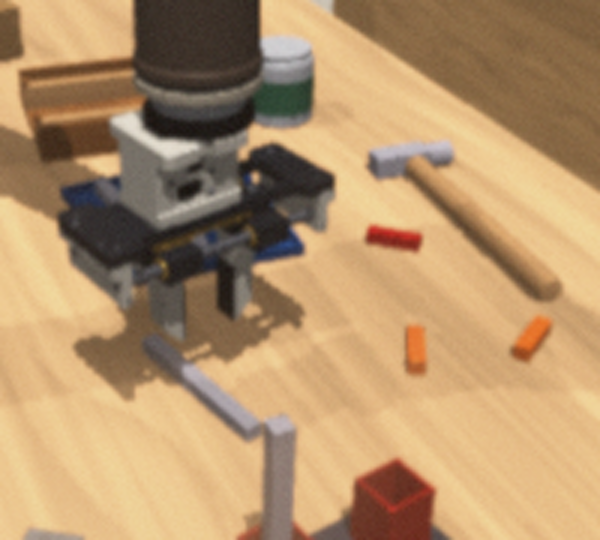

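View pics/t17.png

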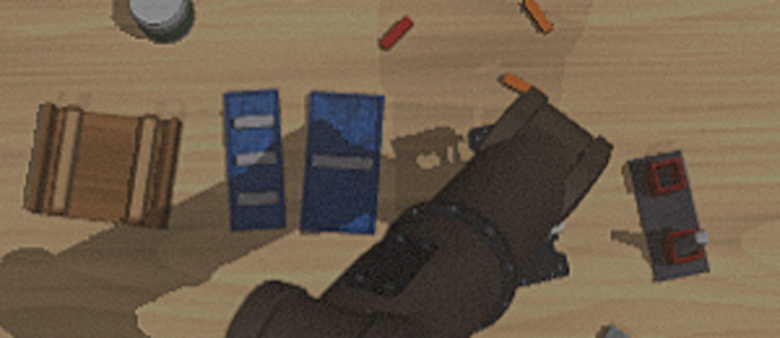

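The long bar lies flat in the side crop from (152,343) to (253,430). The tray contents look fine in the top view.

Run:
```python
from h import *
import pickle
im=snap("side")
A=p2w(im,190+152/3,110+344/3,.01);B=p2w(im,190+252/3,110+430/3,.01)
c=(A+B)/2;print(A,B,np.linalg.norm(A-B),c)
d=A-B;ang=np.degrees(np.arctan2(d[1],d[0]));print(ang)
plan((c[0],c[1],.0085,ang),(c[0],c[1],.0085,102.6))
# rack
t=pickle.load(open("top0.pkl","rb"))
f=lambda u,v,z:p2w(t,100+u/5,150+v/5,z)[:2]
L=[f(143,105,.034),f(116,308,.034)];Rr=[f(288,124,.034),f(261,322,.034)]
print(L,Rr)
cc=(L[0]+L[1]+Rr[0]+Rr[1])/4;print("rack c",cc,[np.degrees(np.arctan2(*(a[0]-a[1])[::-1])) for a in (L,Rr)],np.linalg.norm((L[0]+L[1]-Rr[0]-Rr[1])/2))
```

```text
[ 0.45554946 -0.08738523  0.01      ] [ 0.48424376 -0.21633397  0.01      ] 0.13210276760892062 [ 0.46989661 -0.1518596   0.01      ]
102.54533002710302
t 23.6 p [ 0.4717 -0.1498  0.0664] psi 102.7 F [ 0.7 -0.2  0.5] w 41.6 j [-0.26  0.49  0.63  2.1  -0.46  0.69  0.89]
(np.float64(0.4698966088952183), np.float64(-0.15185959856358816), 0.0085, np.float64(102.54533002710302)) slide [-1.6 -2.2 57.9] roll 0.003
(np.float64(0.4698966088952183), np.float64(-0.15185959856358816), 0.0085, 102.6) slide [-1.6 -2.2 57.9] roll 0.002
[array([0.62162392, 0.39885589]), array([0.48575056, 0.41284471])] [array([0.60686952, 0.30097342]), array([0.4752509 , 0.31625249])]
rack c [0.54737373 0.35723163] [np.float64(-5.878165850845634), np.float64(-6.621595511123939)] 0.09805377334188126
```

Emit:
{"api": "jog_arm", "payload": {
  "increments": [
    {"slide": [-2, -2, 25], "roll": 0, "gripper": 0.45},
    {"slide": [-2, -2, 48], "roll": 0, "gripper": 0.45},
    {"slide": [-2, -2, 57], "roll": 0, "gripper": 0.45},
    {"slide": [-2, -2, 57], "roll": 0, "gripper": 0.45},
    {"slide": [-2, -2, 57], "roll": 0, "gripper": 0.05},
    {"slide": [-2, -2, 57], "roll": 0, "gripper": 0.05},
    {"slide": [-2, -2, 57], "roll": 0, "gripper": 0.05},
    {"slide": [-2, -2, 57], "roll": 0, "gripper": 0.05},
    {"slide": [-2, -2, 57], "roll": 0, "gripper": 0.05},
    {"slide": [-2, -2, 57], "roll": 0, "gripper": 0.05}
  ],
  "newtons": 40
}}

```text
clock: 24.43
position: [0.4713, -0.1535, 0.0103]
ee_rot: [1.962, 2.452, 0.001]
force: [0.6, 1.3, 6.4]
width: 0.141
```

Run:
```python
from h import *
import pickle
t=pickle.load(open("top0.pkl","rb"))
f=lambda u,v,z:p2w(t,100+u/5,150+v/5,z)[:2]
C=[f(80,98,.04),f(350,128,.04),f(322,340,.04),f(47,305,.04)]
print(np.round(C,4).tolist(),"c",np.mean(C,0))
for i,j in((3,0),(2,1),(1,0),(2,3)):
    d=C[j]-C[i];print(np.degrees(np.arctan2(d[1],d[0])).round(1),np.linalg.norm(d).round(4))
s=pickle.load(open("side0.pkl","rb"))
crop(s,180,120,260,170,9,"rk.png")
a=np.radians(-6.5);c=np.array([.5474,.3572]);X=np.array([np.cos(a),np.sin(a)]);Y=np.array([-X[1],X[0]])
pts=[(*(c+sx*.070*X+sy*.086*Y),.04) for sx in(-1,1) for sy in (-1,1)]
print((w2p(s,pts)-[180,120])*9)
slot=c+.028*X;slot2=c-.028*X;print(slot,slot2)
plan((*slot,.12,83.5))
```

```text
[[0.6259, 0.4401], [0.6021, 0.2585], [0.4621, 0.2748], [0.4875, 0.4574]] c [0.54437982 0.35771129]
-7.1 0.1395
-6.6 0.1409
82.5 0.1831
82.1 0.1844
[[204.91402266 296.41424515]
 [132.70158381 115.95286723]
 [595.47711579 245.03796764]
 [484.91292293  73.84430696]]
[0.57522001 0.35403031] [0.51957999 0.36036969]
t 24.43 p [ 0.4713 -0.1535  0.0103] psi 102.7 F [0.6 1.3 6.4] w 13.0 j [-0.18  0.58  0.54  2.13 -0.56  0.56  0.98]
(np.float64(0.5752200119589445), np.float64(0.35403031001449864), 0.12, 83.5) slide [ 472.4  212.8 -109.5] roll 0.335
```

View pics/rk.png

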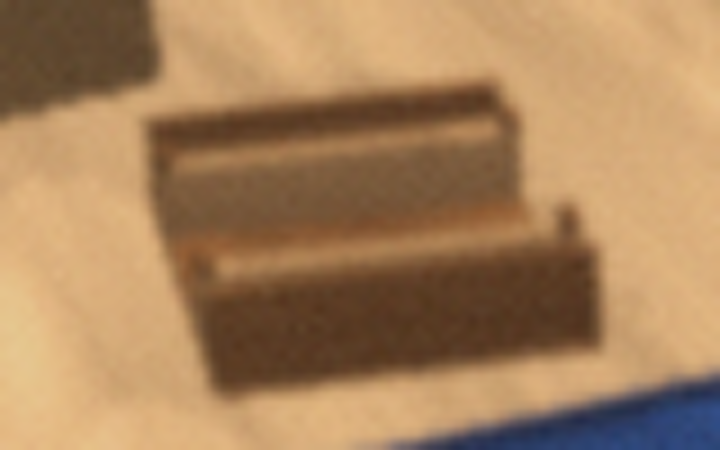

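Emit:
{"api": "jog_arm", "payload": {
  "increments": [
    {"slide": [0, 0, -35], "roll": 0, "gripper": 0.05},
    {"slide": [18, 8, -65], "roll": 0.03, "gripper": 0.05},
    {"slide": [48, 21, -90], "roll": 0.06, "gripper": 0.05},
    {"slide": [83, 37, -105], "roll": 0.1, "gripper": 0.05},
    {"slide": [120, 54, -110], "roll": 0.14, "gripper": 0.05},
    {"slide": [157, 71, -110], "roll": 0.18, "gripper": 0.05},
    {"slide": [194, 88, -110], "roll": 0.22, "gripper": 0.05},
    {"slide": [231, 105, -110], "roll": 0.26, "gripper": 0.05},
    {"slide": [268, 121, -110], "roll": 0.3, "gripper": 0.05},
    {"slide": [300, 135, -110], "roll": 0.34, "gripper": 0.05}
  ]
}}

```text
clock: 25.27
position: [0.5362, 0.1722, 0.1196]
ee_rot: [-2.349, -2.085, -0.0]
force: [0.6, 0.1, -2.4]
width: 0.142
```

Run:
```python
from h import *
plan((.5738,.354,.12,82.8))
```

```text
t 25.27 p [0.5362 0.1722 0.1196] psi 83.2 F [ 0.6  0.1 -2.4] w 13.1 j [-0.95  0.55  0.8   1.9  -0.49  0.91 -0.03]
(0.5738, 0.354, 0.12, 82.8) slide [185.   15.7  -0.3] roll 0.006
```

Emit:
{"api": "jog_arm", "payload": {
  "increments": [
    {"slide": [35, 3, 0], "roll": 0, "gripper": 0.05},
    {"slide": [70, 6, 0], "roll": 0, "gripper": 0.05},
    {"slide": [105, 9, 0], "roll": 0, "gripper": 0.05},
    {"slide": [140, 12, 0], "roll": 0, "gripper": 0.05},
    {"slide": [165, 15, 0], "roll": 0, "gripper": 0.05},
    {"slide": [178, 15, 0], "roll": 0, "gripper": 0.05},
    {"slide": [180, 15, 0], "roll": 0, "gripper": 0.05},
    {"slide": [180, 15, 0], "roll": 0, "gripper": 0.05},
    {"slide": [180, 15, 0], "roll": 0, "gripper": 0.05},
    {"slide": [180, 15, 0], "roll": 0, "gripper": 0.05}
  ]
}}

```text
clock: 26.1
position: [0.5731, 0.3433, 0.1199]
ee_rot: [2.352, 2.082, -0.001]
force: [-0.1, -0.0, -2.8]
width: 0.141
```

Run:
```python
from h import *
im=snap("side")
plan((.5738,.354,.0445,82.8))
crop(im,150,60,310,180,5,"s18.png")
```

```text
t 26.15 p [0.5731 0.3436 0.12  ] psi 83.0 F [-0.4 -1.1 -1.8] w 12.7 j [-1.09  0.7   0.77  1.62 -0.55  1.05 -0.27]
(0.5738, 0.354, 0.0445, 82.8) slide [10.4 -0.6 75.5] roll 0.004
```

View pics/s18.png

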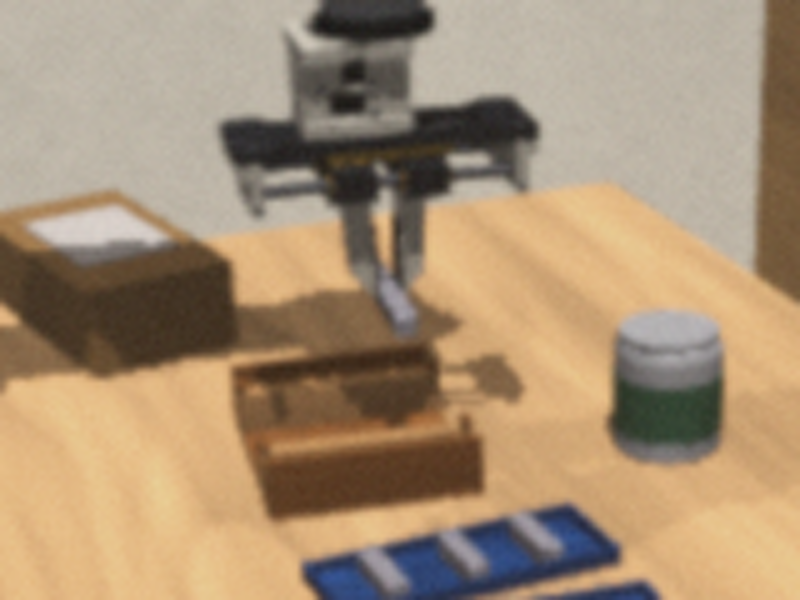

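The bar is level above the rack, its near end at (405,322).

Emit:
{"api": "jog_arm", "payload": {
  "increments": [
    {"slide": [10, 0, 5], "roll": 0, "gripper": 0.05},
    {"slide": [10, 0, 25], "roll": 0, "gripper": 0.05},
    {"slide": [10, 0, 45], "roll": 0, "gripper": 0.05},
    {"slide": [10, 0, 58], "roll": 0, "gripper": 0.05},
    {"slide": [10, 0, 63], "roll": 0, "gripper": 0.05},
    {"slide": [10, 0, 63], "roll": 0, "gripper": 0.05},
    {"slide": [10, 0, 63], "roll": 0, "gripper": 0.05},
    {"slide": [10, 0, 63], "roll": 0, "gripper": 0.05},
    {"slide": [10, 0, 63], "roll": 0, "gripper": 0.05},
    {"slide": [10, 0, 63], "roll": 0, "gripper": 0.05}
  ]
}}

```text
clock: 26.98
position: [0.5746, 0.3559, 0.0576]
ee_rot: [2.35, 2.085, 0.002]
force: [0.4, -0.5, -1.4]
width: 0.141
```

Run:
```python
from h import *
im=snap("side")
plan((.5738,.354,.0455,82.8))
crop(im,170,90,270,170,8,"s19.png")
```

```text
t 27.03 p [0.5744 0.3558 0.0574] psi 83.2 F [ 0.7 -0.9 -2. ] w 12.8 j [-1.07  0.78  0.72  1.65 -0.61  0.95 -0.24]
(0.5738, 0.354, 0.0455, 82.8) slide [-1.9 -0.4 11.9] roll 0.007
```

View pics/s19.png

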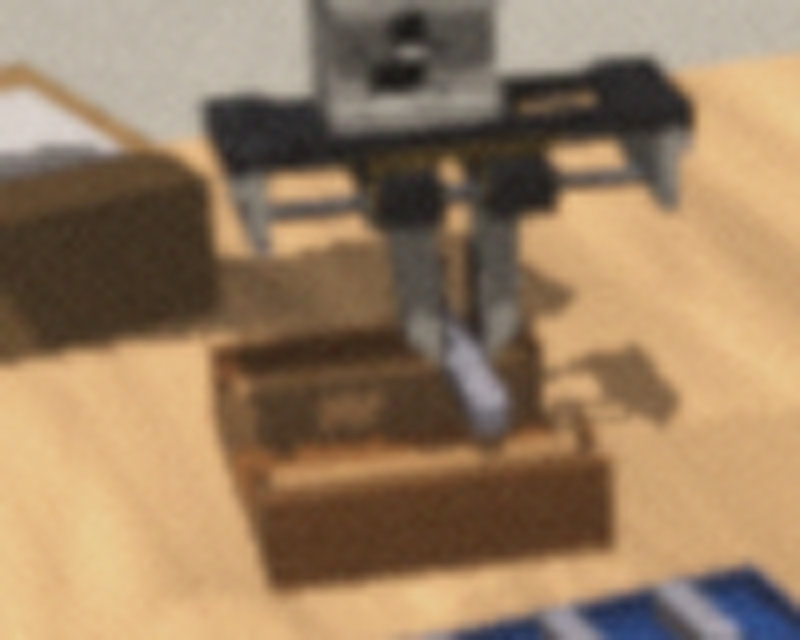

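Run:
```python
from h import *
im=snap("side")
e=p2w(im,170+488/8,90+437/8,.047);print(e)
a=np.radians(-7.2);c=np.array([.546,.3575]);X=np.array([np.cos(a),np.sin(a)]);Y=np.array([-X[1],X[0]])
print((e[:2]-c)@X,(e[:2]-c)@Y)
plan()
```

```text
[0.56471965 0.28819505 0.047     ]
0.027258253727121793 -0.06641226802402242
t 27.08 p [0.5743 0.3559 0.0573] psi 83.2 F [ 0.5  1.  -1.8] w 12.6 j [-1.07  0.78  0.72  1.65 -0.61  0.95 -0.24]
```

Emit:
{"api": "jog_arm", "payload": {
  "increments": [
    {"slide": [-3, 0, 3], "roll": 0, "gripper": 0.05},
    {"slide": [-3, 0, 7], "roll": 0, "gripper": 0.05},
    {"slide": [-3, 0, 11], "roll": 0, "gripper": 0.05},
    {"slide": [-3, 0, 12], "roll": 0, "gripper": 0.05},
    {"slide": [-3, 0, 12], "roll": 0, "gripper": 0.05},
    {"slide": [-3, 0, 12], "roll": 0, "gripper": 0.05},
    {"slide": [-3, 0, 12], "roll": 0, "gripper": 0.3},
    {"slide": [-3, 0, 12], "roll": 0, "gripper": 0.3},
    {"slide": [-3, 0, 12], "roll": 0, "gripper": 0.3},
    {"slide": [-3, 0, -20], "roll": 0, "gripper": 0.3}
  ]
}}

```text
clock: 27.92
position: [0.5702, 0.3518, 0.0716]
ee_rot: [-2.348, -2.085, 0.013]
force: [-1.0, 0.1, 0.4]
width: 0.297
```

Run:
```python
from h import *
plan((.57,.36,.2,83),(.4296,-.3626,.2,102.5))
```

```text
t 27.92 p [0.5702 0.3518 0.0716] psi 83.2 F [-1.   0.1  0.4] w 27.3 j [-1.07  0.76  0.73  1.64 -0.59  0.98 -0.25]
(0.57, 0.36, 0.2, 83) slide [   7.4   -2.  -128.4] roll 0.004
(0.4296, -0.3626, 0.2, 102.5) slide [-726.7  -56.  -124.2] roll -0.337
```

Emit:
{"api": "jog_arm", "payload": {
  "increments": [
    {"slide": [0, 0, -40], "roll": 0, "gripper": 0.3},
    {"slide": [-5, 0, -80], "roll": 0, "gripper": 0.5},
    {"slide": [-25, -1, -110], "roll": 0, "gripper": 0.5},
    {"slide": [-60, -4, -127], "roll": -0.03, "gripper": 0.5},
    {"slide": [-100, -7, -127], "roll": -0.06, "gripper": 0.5},
    {"slide": [-140, -10, -127], "roll": -0.1, "gripper": 0.5},
    {"slide": [-180, -13, -127], "roll": -0.14, "gripper": 0.5},
    {"slide": [-220, -16, -127], "roll": -0.18, "gripper": 0.5},
    {"slide": [-260, -19, -127], "roll": -0.22, "gripper": 0.5},
    {"slide": [-300, -22, -127], "roll": -0.26, "gripper": 0.5}
  ]
}}

```text
clock: 28.75
position: [0.5157, 0.0558, 0.2039]
ee_rot: [2.057, 2.375, 0.002]
force: [1.5, -0.5, -0.0]
width: 0.504
```

Run:
```python
from h import *
im=snap("side");crop(im,180,110,280,180,8,"s20.png")
plan((.4296,-.3626,.2,102.5))
```

```text
t 28.8 p [0.5139 0.0463 0.2045] psi 97.8 F [-3.  -8.7 -0.1] w 46.0 j [-0.84  0.35  0.85  1.91 -0.3   1.01  0.28]
(0.4296, -0.3626, 0.2, 102.5) slide [-393.6 -139.2    5.4] roll -0.082
```

View pics/s20.png

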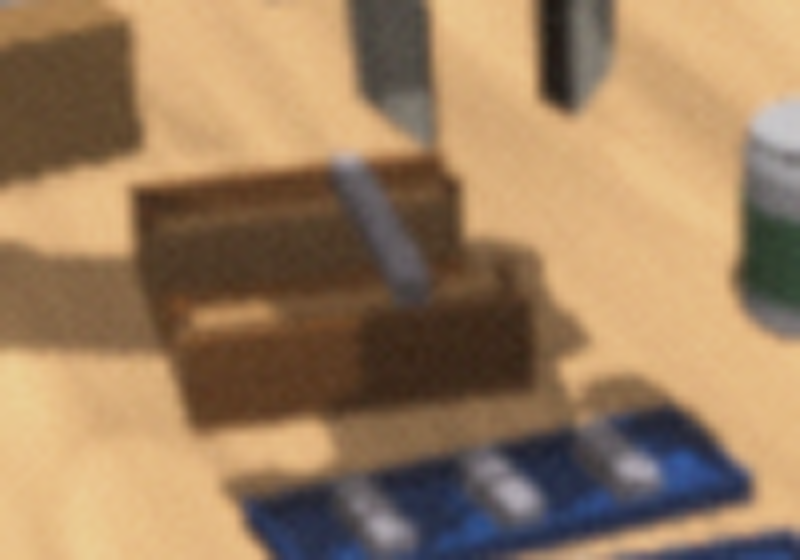

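The first long bar lies across the rack from (345,160) to (415,300). I'm checking whether it sits between the stops.

Run:
```python
from h import *
im=snap("side");im2=snap("top");crop(im2,105,150,205,235,8,"t20.png")
a=np.radians(-7.2);c=np.array([.546,.3575]);X=np.array([np.cos(a),np.sin(a)]);Y=np.array([-X[1],X[0]])
for y in(-.07,.07,.076):print(y,(w2p(im,[(*(c+.028*X+y*Y),.048)])-[180,110])*8,(w2p(im2,[(*(c+.028*X+y*Y),.048)])-[105,150])*8)
print((w2p(im2,[(*(c+s*.07*X+y*Y),.04) for s in(-1,1) for y in(-.086,-.078,.078,.086)])-[105,150])*8)
plan()
```

```text
-0.07 [[411.59188149 277.98289058]] [[451.80165873 290.86126448]]
0.07 [[343.83943283 152.90128181]] [[118.445943  254.5836791]]
0.076 [[341.19364307 148.01651251]] [[104.33005241 253.048164  ]]
[[460.20739539 535.2417963 ]
 [440.85212641 533.03996992]
 [ 67.99779547 490.29363581]
 [ 49.14005527 488.1144677 ]
 [508.32288889 198.87205809]
 [489.21404938 196.82867631]
 [120.93418759 157.60235454]
 [102.29803466 155.62543923]]
t 28.9 p [0.5159 0.0538 0.2044] psi 97.7 F [0.6 1.  0.4] w 45.9 j [-0.84  0.35  0.84  1.91 -0.31  1.02  0.27]
```

View pics/t20.png

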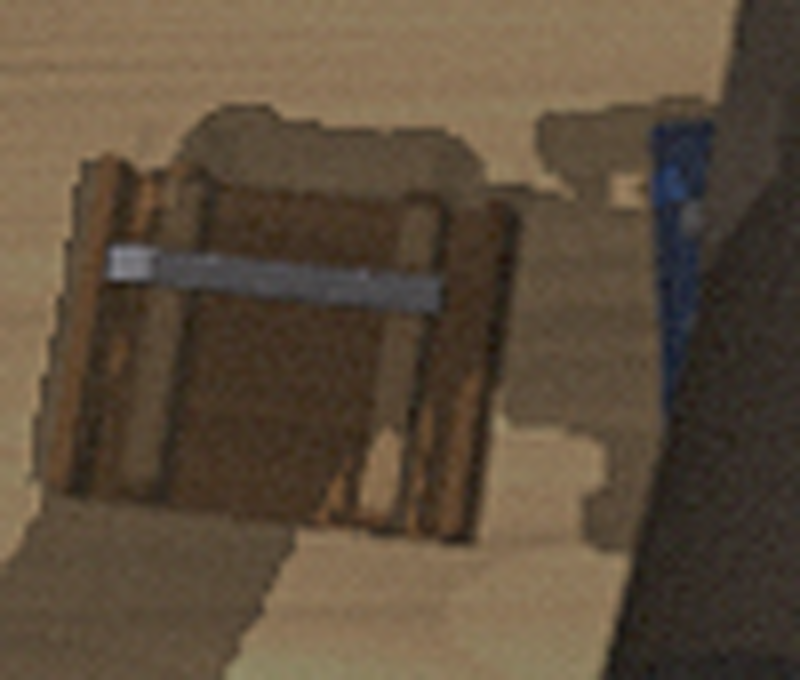

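Run:
```python
from h import *
im=snap("side");crop(im,195,115,245,155,16,"s21.png")
a=np.radians(-7.2);c=np.array([.546,.3575]);X=np.array([np.cos(a),np.sin(a)]);Y=np.array([-X[1],X[0]])
for y in(-.07,.07):
  for z in (.034,.048): print(y,z,((w2p(im,[(*(c+dx*X+y*Y),z) for dx in(.021,.035)])-[195,115])*16).round().tolist())
```

```text
-0.07 0.034 [[552.0, 544.0], [620.0, 536.0]]
-0.07 0.048 [[549.0, 480.0], [617.0, 472.0]]
0.07 0.034 [[420.0, 289.0], [482.0, 282.0]]
0.07 0.048 [[416.0, 229.0], [479.0, 222.0]]
```

View pics/s21.png

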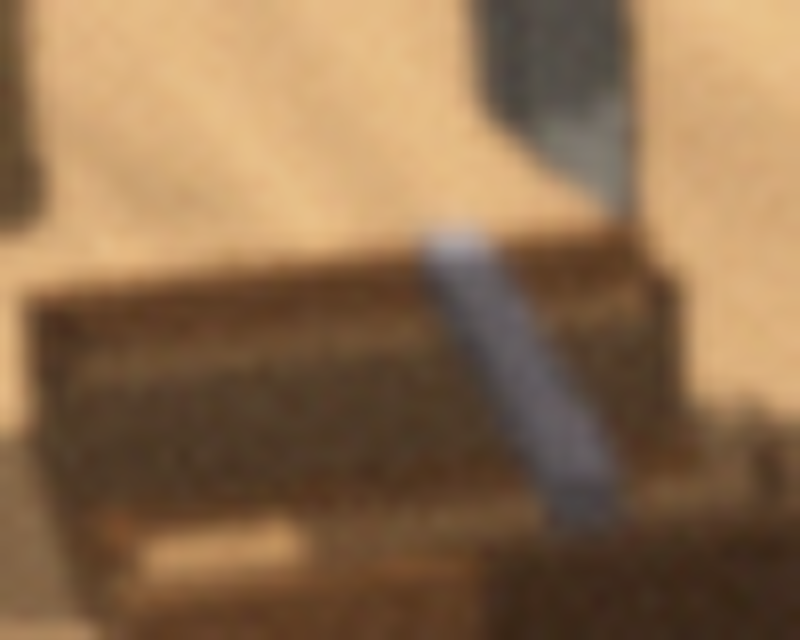

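The bar rests flat on both rails with its ends inside the stops; the side view puts it centred to about 2 mm, the top view about 5 mm off, against an 8 mm margin. Now the second long bar.

Run:
```python
from h import *
plan((.4296,-.3626,.2,102.5))
```

```text
t 28.95 p [0.5163 0.0563 0.2042] psi 97.9 F [-0.3  1.5 -0. ] w 46.1 j [-0.85  0.35  0.84  1.91 -0.31  1.02  0.27]
(0.4296, -0.3626, 0.2, 102.5) slide [-403.1 -143.4    3.6] roll -0.081
```

Emit:
{"api": "jog_arm", "payload": {
  "increments": [
    {"slide": [-36, -12, 3], "roll": -0.01, "gripper": 0.5},
    {"slide": [-74, -26, 3], "roll": -0.02, "gripper": 0.5},
    {"slide": [-112, -40, 3], "roll": -0.03, "gripper": 0.5},
    {"slide": [-150, -54, 3], "roll": -0.04, "gripper": 0.5},
    {"slide": [-188, -67, 3], "roll": -0.05, "gripper": 0.5},
    {"slide": [-226, -80, 3], "roll": -0.06, "gripper": 0.5},
    {"slide": [-264, -94, 3], "roll": -0.08, "gripper": 0.5},
    {"slide": [-302, -108, 3], "roll": -0.08, "gripper": 0.5},
    {"slide": [-335, -120, 3], "roll": -0.08, "gripper": 0.5},
    {"slide": [-360, -129, 3], "roll": -0.08, "gripper": 0.5}
  ]
}}

```text
clock: 29.78
position: [0.4392, -0.3193, 0.2007]
ee_rot: [1.963, 2.452, -0.001]
force: [0.1, 0.9, 0.5]
width: 0.5
```

Run:
```python
from h import *
plan((.4296,-.3626,.2,102.5))
```

```text
t 29.78 p [ 0.4392 -0.3193  0.2007] psi 102.6 F [0.1 0.9 0.5] w 46.0 j [-0.09  0.41  0.85  1.86 -0.35  1.03  1.13]
(0.4296, -0.3626, 0.2, 102.5) slide [-40.1 -18.9   0.8] roll 0.002
```

Emit:
{"api": "jog_arm", "payload": {
  "increments": [
    {"slide": [-20, -10, 0], "roll": 0, "gripper": 0.5},
    {"slide": [-35, -18, 0], "roll": 0, "gripper": 0.5},
    {"slide": [-40, -18, 0], "roll": 0, "gripper": 0.5},
    {"slide": [-40, -18, 0], "roll": 0, "gripper": 0.5},
    {"slide": [-40, -18, 0], "roll": 0, "gripper": 0.5},
    {"slide": [-40, -18, 0], "roll": 0, "gripper": 0.5},
    {"slide": [-40, -18, 0], "roll": 0, "gripper": 0.5},
    {"slide": [-40, -18, 0], "roll": 0, "gripper": 0.5},
    {"slide": [-40, -18, 0], "roll": 0, "gripper": 0.5},
    {"slide": [-40, -18, 0], "roll": 0, "gripper": 0.5}
  ]
}}

```text
clock: 30.62
position: [0.4305, -0.3597, 0.2007]
ee_rot: [1.962, 2.453, 0.0]
force: [0.5, 0.6, 0.9]
width: 0.498
```

Run:
```python
from h import *
im=snap("side")
plan((.4296,-.3626,.132,102.5))
crop(im,200,90,400,290,3,"s22.png")
```

```text
t 30.67 p [ 0.4304 -0.3598  0.2007] psi 102.7 F [-0.3  0.8  1. ] w 45.8 j [ 0.01  0.44  0.84  1.81 -0.37  1.06  1.21]
(0.4296, -0.3626, 0.132, 102.5) slide [-2.6 -1.5 68.7] roll 0.003
```

View pics/s22.png

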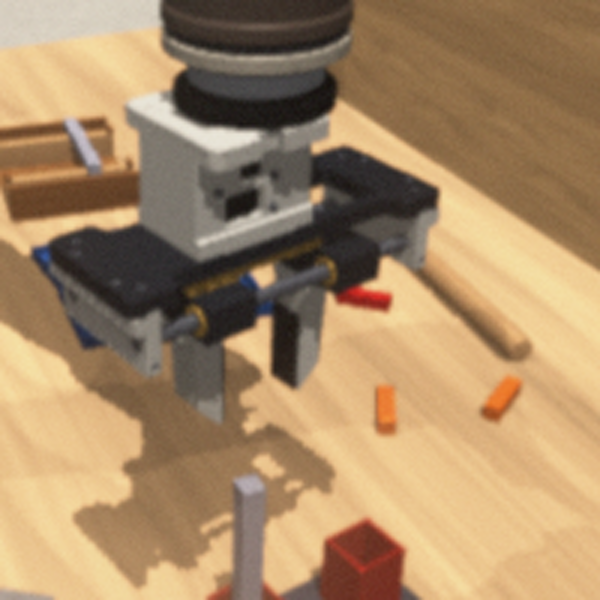

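The jaws straddle the second bar, whose top is at (248,485).

Emit:
{"api": "jog_arm", "payload": {
  "increments": [
    {"slide": [-3, -1, 0], "roll": 0, "gripper": 0.5},
    {"slide": [-3, -1, 25], "roll": 0, "gripper": 0.5},
    {"slide": [-3, -1, 50], "roll": 0, "gripper": 0.5},
    {"slide": [-3, -1, 68], "roll": 0, "gripper": 0.5},
    {"slide": [-3, -1, 68], "roll": 0, "gripper": 0.5},
    {"slide": [-3, -1, 68], "roll": 0, "gripper": 0.05},
    {"slide": [-3, -1, 68], "roll": 0, "gripper": 0.05},
    {"slide": [-3, -1, 68], "roll": 0, "gripper": 0.05},
    {"slide": [-3, -1, 68], "roll": 0, "gripper": 0.05},
    {"slide": [-3, -1, 68], "roll": 0, "gripper": 0.05}
  ],
  "newtons": 30
}}

```text
clock: 31.5
position: [0.4304, -0.3636, 0.1335]
ee_rot: [1.962, 2.452, 0.001]
force: [0.3, 0.1, -0.5]
width: 0.189
```

Run:
```python
from h import *
im=snap("side")
plan()
crop(im,200,90,400,290,3,"s23.png")
```

```text
t 31.55 p [ 0.4304 -0.3636  0.1334] psi 102.7 F [-0.2 -0.5  4.8] w 14.6 j [ 0.07  0.52  0.78  1.88 -0.45  0.92  1.28]
```

View pics/s23.png

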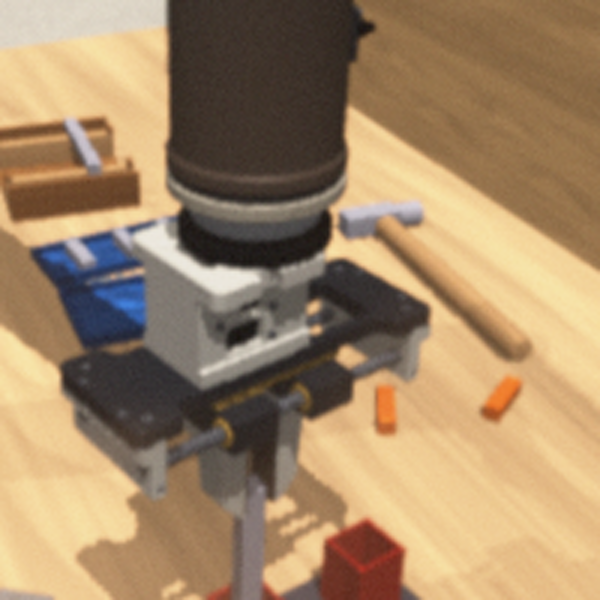

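The second bar is gripped at its top, at about (248,500). Lifting out and moving clear.

Emit:
{"api": "jog_arm", "payload": {
  "increments": [
    {"slide": [0, 0, -20], "roll": 0, "gripper": 0.05},
    {"slide": [0, 0, -45], "roll": 0, "gripper": 0.05},
    {"slide": [0, 0, -70], "roll": 0, "gripper": 0.05},
    {"slide": [0, 0, -85], "roll": 0, "gripper": 0.05},
    {"slide": [15, 5, -85], "roll": 0, "gripper": 0.05},
    {"slide": [45, 20, -85], "roll": 0, "gripper": 0.05},
    {"slide": [75, 35, -85], "roll": 0, "gripper": 0.05},
    {"slide": [105, 50, -85], "roll": 0, "gripper": 0.05},
    {"slide": [130, 60, -85], "roll": 0, "gripper": 0.05},
    {"slide": [140, 60, -85], "roll": 0, "gripper": 0.05}
  ]
}}

```text
clock: 32.38
position: [0.4592, -0.2086, 0.2172]
ee_rot: [-1.955, -2.457, -0.003]
force: [-0.3, 0.5, -2.3]
width: 0.158
```

Emit:
{"api": "jog_arm", "payload": {
  "increments": [
    {"slide": [5, 0, 25], "roll": 0, "gripper": 0.05},
    {"slide": [5, 0, 50], "roll": 0, "gripper": 0.05},
    {"slide": [5, 0, 70], "roll": 0, "gripper": 0.05},
    {"slide": [5, 0, 80], "roll": 0, "gripper": 0.05},
    {"slide": [5, 0, 84], "roll": 0, "gripper": 0.05},
    {"slide": [5, 0, 87], "roll": 0, "gripper": 0.05},
    {"slide": [5, 0, 88], "roll": 0, "gripper": 0.05},
    {"slide": [5, 0, 90], "roll": 0, "gripper": 0.05},
    {"slide": [5, 0, 90], "roll": 0, "gripper": 0.05},
    {"slide": [5, 0, 90], "roll": 0, "gripper": 0.05}
  ]
}}

```text
clock: 33.22
position: [0.4571, -0.2088, 0.1282]
ee_rot: [1.963, 2.452, 0.001]
force: [0.4, 0.1, -2.3]
width: 0.154
```

Run:
```python
from h import *
im=snap("side")
plan()
crop(im,200,90,400,290,3,"s24.png")
```

```text
t 33.27 p [ 0.4571 -0.2088  0.1281] psi 102.7 F [-0.6 -0.1 -1.9] w 14.1 j [-0.26  0.43  0.79  2.03 -0.41  0.84  0.98]
```

View pics/s24.png

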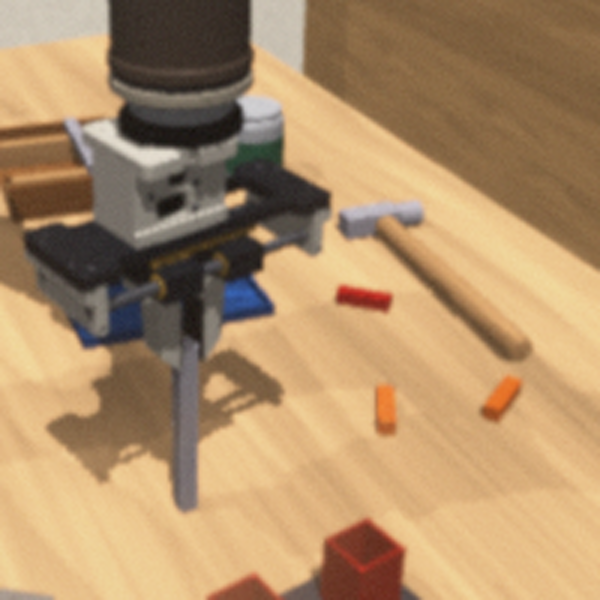

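The bar's foot at (186,507) is at the bench. Same pivot as before.

Emit:
{"api": "jog_arm", "payload": {
  "increments": [
    {"slide": [0, 0, 3], "roll": 0, "gripper": 0.05},
    {"slide": [0, 0, 3], "roll": 0, "gripper": 0.05},
    {"slide": [12, 0, 4], "roll": 0, "gripper": 0.05},
    {"slide": [23, 0, 6], "roll": 0, "gripper": 0.05},
    {"slide": [34, 0, 9], "roll": 0, "gripper": 0.05},
    {"slide": [45, 0, 12], "roll": 0, "gripper": 0.05},
    {"slide": [56, 0, 16], "roll": 0, "gripper": 0.05},
    {"slide": [67, 0, 22], "roll": 0, "gripper": 0.05},
    {"slide": [76, 0, 28], "roll": 0, "gripper": 0.05},
    {"slide": [86, 0, 35], "roll": 0, "gripper": 0.05}
  ],
  "newtons": 7
}}

```text
clock: 34.1
position: [0.4379, -0.1237, 0.0921]
ee_rot: [1.962, 2.453, 0.001]
force: [0.0, 0.9, 0.3]
width: 0.153
```

Run:
```python
from h import *
im=snap("side")
plan()
crop(im,190,90,390,290,3,"s25.png")
```

```text
t 34.15 p [ 0.4366 -0.1216  0.0907] psi 102.8 F [-0.4  3.1 -1.4] w 13.9 j [-0.43  0.42  0.76  2.18 -0.45  0.71  0.87]
```

View pics/s25.png

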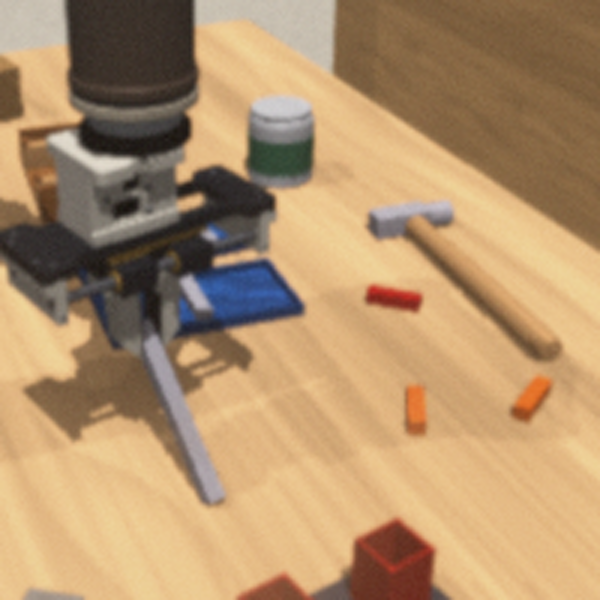

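The bar is tilting as before, foot at (213,495).

Emit:
{"api": "jog_arm", "payload": {
  "increments": [
    {"slide": [9, 0, 8], "roll": 0, "gripper": 0.05},
    {"slide": [17, 0, 17], "roll": 0, "gripper": 0.05},
    {"slide": [24, 0, 27], "roll": 0, "gripper": 0.05},
    {"slide": [30, 0, 38], "roll": 0, "gripper": 0.05},
    {"slide": [36, 0, 49], "roll": 0, "gripper": 0.05},
    {"slide": [40, 0, 59], "roll": 0, "gripper": 0.05},
    {"slide": [43, 0, 68], "roll": 0, "gripper": 0.05},
    {"slide": [45, 0, 76], "roll": 0, "gripper": 0.05},
    {"slide": [46, 0, 81], "roll": 0, "gripper": 0.05},
    {"slide": [46, 0, 81], "roll": 0, "gripper": 0.05}
  ]
}}

```text
clock: 34.98
position: [0.4272, -0.0798, 0.0107]
ee_rot: [-1.963, -2.452, 0.002]
force: [0.4, 0.9, -0.5]
width: 0.152
```

Emit:
{"api": "jog_arm", "payload": {
  "increments": [
    {"slide": [0, 0, 0], "roll": 0, "gripper": 0.45},
    {"slide": [0, 0, 0], "roll": 0, "gripper": 0.45},
    {"slide": [0, 0, 0], "roll": 0, "gripper": 0.45},
    {"slide": [0, 0, -30], "roll": 0, "gripper": 0.45},
    {"slide": [0, 0, -50], "roll": 0, "gripper": 0.45},
    {"slide": [-30, 0, -55], "roll": 0, "gripper": 0.45},
    {"slide": [-60, 0, -55], "roll": 0, "gripper": 0.45},
    {"slide": [-64, 0, -55], "roll": 0, "gripper": 0.45},
    {"slide": [-64, 0, -55], "roll": 0, "gripper": 0.45},
    {"slide": [-64, 0, -55], "roll": 0, "gripper": 0.45}
  ]
}}

```text
clock: 35.82
position: [0.4415, -0.1421, 0.0667]
ee_rot: [-1.964, -2.451, -0.001]
force: [0.7, 1.0, -1.3]
width: 0.449
```

Run:
```python
from h import *
im=snap("side")
plan()
crop(im,190,130,310,230+20,6,"s26.png")
```

```text
t 35.87 p [ 0.4413 -0.1415  0.0665] psi 102.7 F [ 0.5  0.4 -0.4] w 41.6 j [-0.34  0.47  0.72  2.17 -0.51  0.66  0.95]
```

View pics/s26.png

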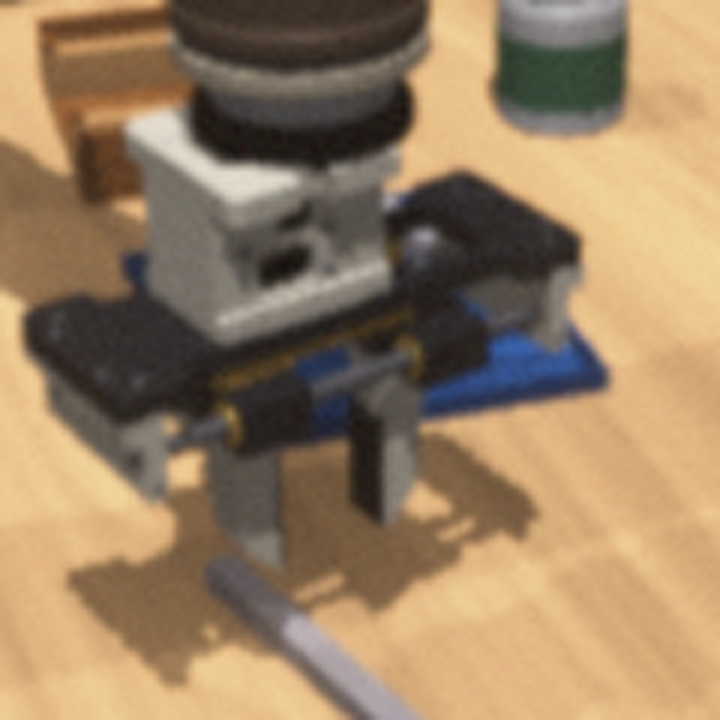

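Run:
```python
from h import *
im=snap("side")
crop(im,215,210,295,270,10,"s27.png")
a=np.radians(102.7)
# predicted corners of a bar centered under the TCP
c=np.array([.4413,-.1418]);X=np.array([np.cos(a),np.sin(a)]);Y=np.array([-X[1],X[0]])
for s in(1,-1):
  for z in(0,.014): print(s,z,((w2p(im,[(*(c+s*.07*X+q*.007*Y),z) for q in(1,-1)])-[215,210])*10).round().tolist())
```

```text
1 0 [[98.0, 189.0], [148.0, 168.0]]
1 0.014 [[95.0, 141.0], [145.0, 121.0]]
-1 0 [[436.0, 498.0], [488.0, 473.0]]
-1 0.014 [[435.0, 447.0], [488.0, 422.0]]
```

View pics/s27.png

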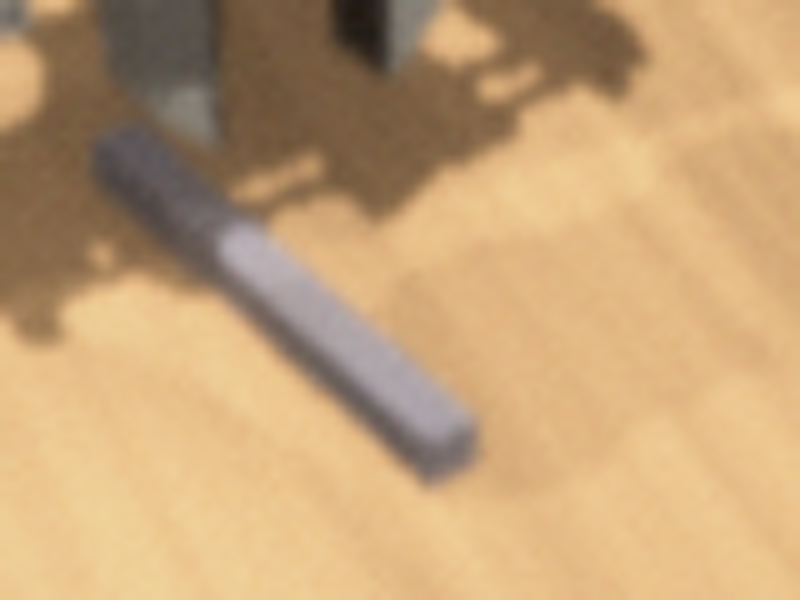

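The bar lies flat from (97,140) to (430,483) in the crop. Its middle is about 2 mm ahead of the TCP.

Emit:
{"api": "jog_arm", "payload": {
  "increments": [
    {"slide": [2, 0, 25], "roll": 0, "gripper": 0.45},
    {"slide": [2, 0, 48], "roll": 0, "gripper": 0.45},
    {"slide": [2, 0, 57], "roll": 0, "gripper": 0.45},
    {"slide": [2, 0, 57], "roll": 0, "gripper": 0.45},
    {"slide": [2, 0, 57], "roll": 0, "gripper": 0.05},
    {"slide": [2, 0, 57], "roll": 0, "gripper": 0.05},
    {"slide": [2, 0, 57], "roll": 0, "gripper": 0.05},
    {"slide": [2, 0, 57], "roll": 0, "gripper": 0.05},
    {"slide": [2, 0, 57], "roll": 0, "gripper": 0.05},
    {"slide": [2, 0, 57], "roll": 0, "gripper": 0.05}
  ],
  "newtons": 40
}}

```text
clock: 36.75
position: [0.4418, -0.1403, 0.0102]
ee_rot: [1.962, 2.452, 0.001]
force: [-0.3, 0.1, 7.1]
width: 0.141
```

Run:
```python
from h import *
plan((.5182,.361,.12,82.8))
```

```text
t 36.75 p [ 0.4418 -0.1403  0.0102] psi 102.7 F [-0.3  0.1  7.1] w 12.9 j [-0.24  0.56  0.59  2.21 -0.63  0.54  1.05]
(0.5182, 0.361, 0.12, 82.8) slide [ 472.4  184.5 -109.7] roll 0.347
```

Emit:
{"api": "jog_arm", "payload": {
  "increments": [
    {"slide": [0, 0, -35], "roll": 0, "gripper": 0.05},
    {"slide": [18, 7, -65], "roll": 0.03, "gripper": 0.05},
    {"slide": [48, 18, -90], "roll": 0.06, "gripper": 0.05},
    {"slide": [83, 32, -105], "roll": 0.1, "gripper": 0.05},
    {"slide": [120, 47, -110], "roll": 0.14, "gripper": 0.05},
    {"slide": [157, 62, -110], "roll": 0.18, "gripper": 0.05},
    {"slide": [194, 76, -110], "roll": 0.22, "gripper": 0.05},
    {"slide": [231, 90, -110], "roll": 0.26, "gripper": 0.05},
    {"slide": [268, 105, -110], "roll": 0.3, "gripper": 0.05},
    {"slide": [300, 117, -110], "roll": 0.345, "gripper": 0.05}
  ]
}}

```text
clock: 37.58
position: [0.4895, 0.1813, 0.1197]
ee_rot: [-2.354, -2.079, -0.001]
force: [0.5, -1.0, -1.7]
width: 0.139
```

Run:
```python
from h import *
plan((.5182,.358,.12,82.8))
```

```text
t 37.58 p [0.4895 0.1813 0.1197] psi 82.9 F [ 0.5 -1.  -1.7] w 12.8 j [-1.1   0.52  0.91  2.   -0.54  0.88 -0.02]
(0.5182, 0.358, 0.12, 82.8) slide [178.9   6.6  -0.2] roll 0.002
```

Emit:
{"api": "jog_arm", "payload": {
  "increments": [
    {"slide": [35, 1, 0], "roll": 0, "gripper": 0.05},
    {"slide": [70, 2, 0], "roll": 0, "gripper": 0.05},
    {"slide": [105, 4, 0], "roll": 0, "gripper": 0.05},
    {"slide": [140, 5, 0], "roll": 0, "gripper": 0.05},
    {"slide": [165, 6, 0], "roll": 0, "gripper": 0.05},
    {"slide": [178, 7, 0], "roll": 0, "gripper": 0.05},
    {"slide": [182, 7, 0], "roll": 0, "gripper": 0.05},
    {"slide": [182, 7, 0], "roll": 0, "gripper": 0.05},
    {"slide": [182, 7, 0], "roll": 0, "gripper": 0.05},
    {"slide": [182, 7, 0], "roll": 0, "gripper": 0.05}
  ]
}}

```text
clock: 38.42
position: [0.5195, 0.3554, 0.1199]
ee_rot: [2.358, 2.076, -0.001]
force: [0.0, -0.5, -0.7]
width: 0.141
```

Run:
```python
from h import *
im=snap("side")
plan((.5182,.358,.0575,82.8),(.5182,.358,.0455,82.8))
crop(im,170,80,270,160,8,"s28.png")
```

```text
t 38.47 p [0.5195 0.3557 0.1199] psi 82.7 F [ 0.4 -0.5 -1.9] w 12.8 j [-1.23  0.68  0.88  1.73 -0.6   1.02 -0.26]
(0.5182, 0.358, 0.0575, 82.8) slide [ 2.2 -1.6 62.4] roll -0.001
(0.5182, 0.358, 0.0455, 82.8) slide [ 2.2 -1.6 74.4] roll -0.001
```

View pics/s28.png

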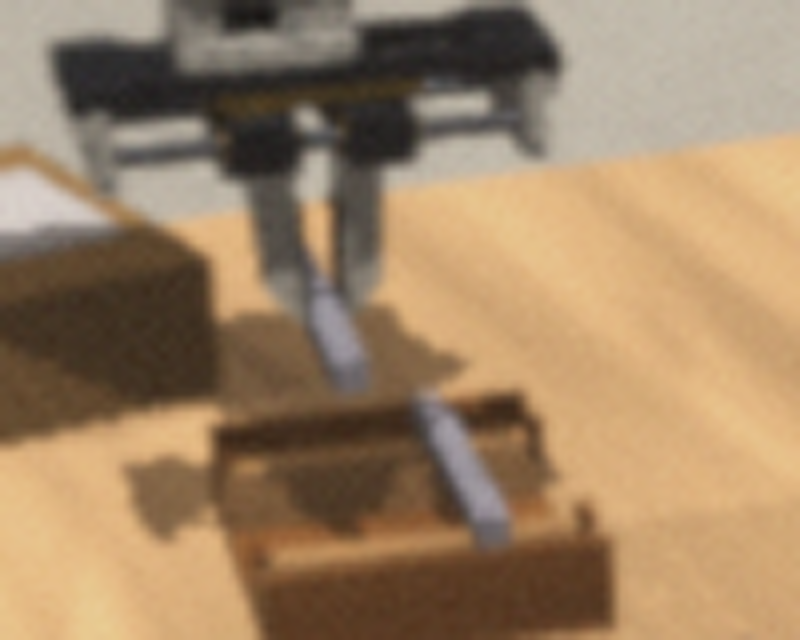

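The second bar is over the near slot at (335,350) and the first lies at (460,470).

Emit:
{"api": "jog_arm", "payload": {
  "increments": [
    {"slide": [2, -1, 5], "roll": 0, "gripper": 0.05},
    {"slide": [2, -1, 25], "roll": 0, "gripper": 0.05},
    {"slide": [2, -1, 45], "roll": 0, "gripper": 0.05},
    {"slide": [2, -1, 58], "roll": 0, "gripper": 0.05},
    {"slide": [2, -1, 63], "roll": 0, "gripper": 0.05},
    {"slide": [2, -1, 63], "roll": 0, "gripper": 0.05},
    {"slide": [2, -1, 63], "roll": 0, "gripper": 0.05},
    {"slide": [2, -1, 63], "roll": 0, "gripper": 0.05},
    {"slide": [2, -1, 63], "roll": 0, "gripper": 0.05},
    {"slide": [2, -1, 63], "roll": 0, "gripper": 0.05}
  ]
}}

```text
clock: 39.3
position: [0.519, 0.3601, 0.0575]
ee_rot: [-2.355, -2.08, -0.002]
force: [-0.4, 0.1, -1.9]
width: 0.144
```

Run:
```python
from h import *
im=snap("side")
plan((.5182,.358,.0455,82.8))
crop(im,190,105,250,155,13,"s29.png")
a=np.radians(-7.2);c=np.array([.546,.3575]);X=np.array([np.cos(a),np.sin(a)]);Y=np.array([-X[1],X[0]])
for z in (.047,.061): print(z,((w2p(im,[(*(c+dx*X-.07*Y),z) for dx in(-.035,-.021)])-[190,105])*13).round().tolist())
```

```text
t 39.35 p [0.5189 0.3601 0.0573] psi 82.9 F [ 1.1 -0.3 -2. ] w 13.2 j [-1.2   0.75  0.81  1.77 -0.67  0.92 -0.21]
(0.5182, 0.358, 0.0455, 82.8) slide [-2.2 -0.4 11.8] roll 0.002
0.047 [[286.0, 552.0], [343.0, 545.0]]
0.061 [[282.0, 499.0], [339.0, 492.0]]
```

View pics/s29.png

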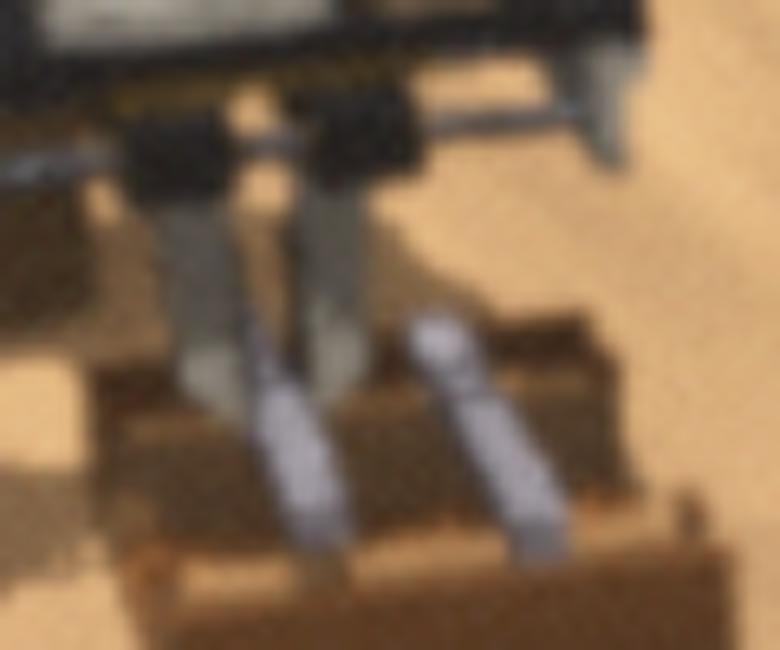

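The near end at (325,548) matches the predicted spot. Lowering and releasing.

Emit:
{"api": "jog_arm", "payload": {
  "increments": [
    {"slide": [-2, 0, 3], "roll": 0, "gripper": 0.05},
    {"slide": [-2, 0, 7], "roll": 0, "gripper": 0.05},
    {"slide": [-2, 0, 11], "roll": 0, "gripper": 0.05},
    {"slide": [-2, 0, 12], "roll": 0, "gripper": 0.05},
    {"slide": [-2, 0, 12], "roll": 0, "gripper": 0.05},
    {"slide": [-2, 0, 12], "roll": 0, "gripper": 0.05},
    {"slide": [-2, 0, 12], "roll": 0, "gripper": 0.3},
    {"slide": [-2, 0, 12], "roll": 0, "gripper": 0.3},
    {"slide": [-2, 0, 12], "roll": 0, "gripper": 0.3},
    {"slide": [-2, 0, -20], "roll": 0, "gripper": 0.3}
  ]
}}

```text
clock: 40.18
position: [0.5151, 0.3568, 0.0723]
ee_rot: [-2.354, -2.079, 0.012]
force: [-0.3, 1.0, -0.3]
width: 0.295
```

Emit:
{"api": "jog_arm", "payload": {
  "increments": [
    {"slide": [0, 0, -35], "roll": 0, "gripper": 0.3},
    {"slide": [0, 0, -75], "roll": 0, "gripper": 0.3},
    {"slide": [0, 0, -115], "roll": 0, "gripper": 0.3},
    {"slide": [10, -35, -125], "roll": 0, "gripper": 0.3},
    {"slide": [30, -70, -125], "roll": 0, "gripper": 0.3},
    {"slide": [50, -105, -125], "roll": 0, "gripper": 0.3},
    {"slide": [75, -140, -125], "roll": 0, "gripper": 0.3},
    {"slide": [100, -170, -125], "roll": 0, "gripper": 0.3},
    {"slide": [120, -200, -125], "roll": 0, "gripper": 0.3},
    {"slide": [140, -230, -125], "roll": 0, "gripper": 0.3}
  ]
}}

```text
clock: 41.02
position: [0.3055, 0.5267, 0.2019]
ee_rot: [-2.354, -2.08, -0.001]
force: [0.1, 0.1, 0.8]
width: 0.3
```

Run:
```python
from h import *
im=snap("side");im2=snap("top");plan()
crop(im,160,90,360,240,4,"s30.png");crop(im2,95,140,255,250,5,"t30.png")
```

```text
t 41.12 p [0.3007 0.5306 0.2007] psi 83.5 F [-0.3  1.3  0.1] w 27.6 j [-1.77  0.58  0.98  1.7  -0.53  1.15 -0.75]
```

View pics/s30.png

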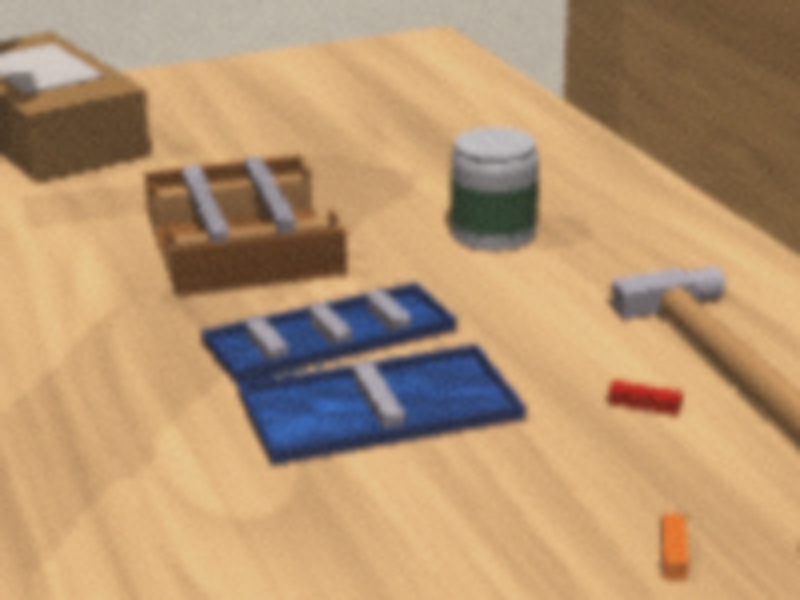

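View pics/t30.png

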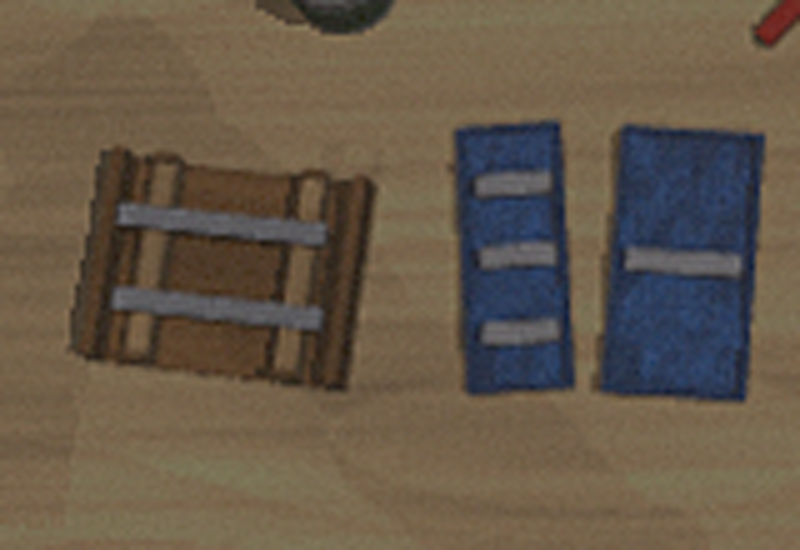

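Both long bars lie across the rack, at about (220,225) and (215,307) in the top crop. The shorts are in the narrow tray and the mid bar in the wide one. Now checking flatness and end clearance numerically.

Run:
```python
from h import *
im=snap("top")
a=np.radians(-7.2);c=np.array([.546,.3575]);X=np.array([np.cos(a),np.sin(a)]);Y=np.array([-X[1],X[0]])
m=steel(im);m[:, :95]=0;m[:,245:]=0;m[:145]=0;m[250:]=0
for z in(.048,.018):
  for r in rects(im,m,z,20):
    q=(r[2]-c);print(z,r,"rack xy",(q@X).round(4),(q@Y).round(4))
# depth heights along bars
def hz(u,v):
    D=im["depth"][int(v)-0:int(v)+1,int(u)-1:int(u)+2];D=np.median(D)
    K=np.array(im["intrinsics"]);n=cv2.undistortPoints(np.array([[[u,v]]],float),K,np.array(im["dist_coeffs"]))[0,0]
    return (np.array(im["R"]).T@(np.array([n[0],n[1],1])*D-im["t"]))[2]
f=lambda L:[round(hz(95+u/5,140+v/5)*1000,1) for u,v in L]
print(f([(127,214),(160,217),(200,220),(240,225),(280,229),(318,233)]),f([(122,298),(160,303),(200,307),(240,311),(280,315),(312,318)]))
print(f([(635,258),(660,260),(700,262),(730,264)]),f([(485,185),(512,183),(540,182)]),f([(490,258),(515,255),(545,252)]),f([(490,334),(520,331),(550,329)]))
im=snap("side");crop(im,190,120,290,200,8,"s31.png")
```

```text
0.048 (array([197.1, 176.2]), np.int32(72), array([0.5968, 0.1681]), array([47.4, 16.5]), np.float64(93.2)) rack xy 0.0741 -0.1815
0.048 (array([138.7, 184.3]), np.int32(151), array([0.5732, 0.3603]), array([139.4,  12.4]), np.float64(83.0)) rack xy 0.0266 0.0062
0.048 (array([198.4, 190.7]), np.int32(75), array([0.5488, 0.1637]), array([49.3, 16.2]), np.float64(94.3)) rack xy 0.0271 -0.1919
0.048 (array([231.3, 191.8]), np.int32(115), array([0.5434, 0.0571]), array([74.8, 16. ]), np.float64(86.0)) rack xy 0.0351 -0.2984
0.048 (array([137.8, 201.1]), np.int32(147), array([0.5176, 0.3617]), array([140.4,  12. ]), np.float64(83.3)) rack xy -0.0287 0.0006
0.048 (array([198.5, 206. ]), np.int32(74), array([0.4987, 0.163 ]), array([48.9, 15.5]), np.float64(91.3)) rack xy -0.0225 -0.1989
0.018 (array([197.1, 176.2]), np.int32(72), array([0.6034, 0.1718]), array([48.3, 16.8]), np.float64(93.2)) rack xy 0.0802 -0.177
0.018 (array([138.7, 184.3]), np.int32(151), array([0.5793, 0.3676]), array([142. ,  12.6]), np.float64(83.0)) rack xy 0.0318 0.0142
0.018 (array([198.4, 190.7]), np.int32(75), 
[... 240 characters left out ...]
201.1]), np.int32(147), array([0.5226, 0.369 ]), array([143.1,  12.2]), np.float64(83.3)) rack xy -0.0247 0.0085
0.018 (array([198.5, 206. ]), np.int32(74), array([0.5034, 0.1666]), array([49.8, 15.8]), np.float64(91.3)) rack xy -0.0183 -0.1947
[np.float64(50.2), np.float64(48.0), np.float64(49.0), np.float64(46.7), np.float64(48.3), np.float64(47.0)] [np.float64(49.2), np.float64(47.5), np.float64(48.1), np.float64(50.5), np.float64(48.2), np.float64(48.4)]
[np.float64(16.1), np.float64(22.4), np.float64(22.0), np.float64(16.5)] [np.float64(17.7), np.float64(20.0), np.float64(20.8)] [np.float64(23.1), np.float64(16.3), np.float64(19.3)] [np.float64(15.8), np.float64(17.0), np.float64(15.3)]
```

View pics/s31.png

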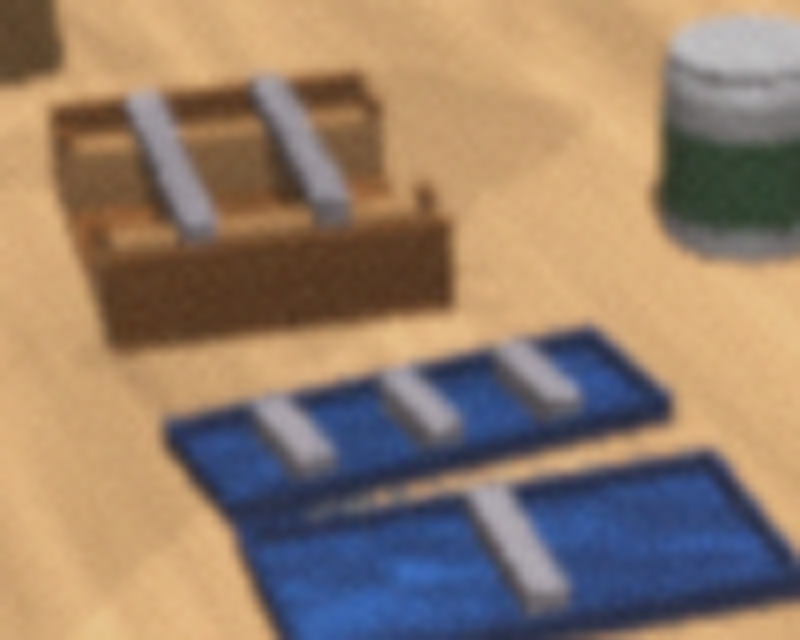

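Everything reads flat, but by the top view the far rack bar is about 6 mm toward the far stop, within an 8 mm margin. There's ample time, so I'll re-centre it.

Run:
```python
from h import *
plan((.5735,.357,.12,82.9))
```

```text
t 41.22 p [0.3063 0.5261 0.2015] psi 83.1 F [ 1.6 -1.4  0.9] w 27.4 j [-1.76  0.58  0.99  1.7  -0.52  1.15 -0.75]
(0.5735, 0.357, 0.12, 82.9) slide [-135.5  285.7   81.6] roll 0.003
```

Emit:
{"api": "jog_arm", "payload": {
  "increments": [
    {"slide": [-15, 33, 5], "roll": 0, "gripper": 0.3},
    {"slide": [-32, 68, 10], "roll": 0, "gripper": 0.3},
    {"slide": [-49, 103, 15], "roll": 0, "gripper": 0.3},
    {"slide": [-66, 138, 25], "roll": 0, "gripper": 0.3},
    {"slide": [-83, 173, 35], "roll": 0, "gripper": 0.3},
    {"slide": [-100, 208, 45], "roll": 0, "gripper": 0.3},
    {"slide": [-116, 243, 60], "roll": 0, "gripper": 0.3},
    {"slide": [-130, 272, 75], "roll": 0, "gripper": 0.3},
    {"slide": [-135, 284, 81], "roll": 0, "gripper": 0.3},
    {"slide": [-135, 286, 81], "roll": 0, "gripper": 0.3}
  ]
}}

```text
clock: 42.05
position: [0.578, 0.3494, 0.1197]
ee_rot: [2.362, 2.067, -0.003]
force: [-1.7, -0.5, 0.9]
width: 0.299
```

Emit:
{"api": "jog_arm", "payload": {
  "increments": [
    {"slide": [0, 0, 0], "roll": 0, "gripper": 0.3},
    {"slide": [0, 0, 0], "roll": 0, "gripper": 0.3},
    {"slide": [0, 0, 0], "roll": 0, "gripper": 0.3},
    {"slide": [0, 0, 0], "roll": 0, "gripper": 0.3},
    {"slide": [0, 0, 20], "roll": 0, "gripper": 0.3},
    {"slide": [0, 0, 40], "roll": 0, "gripper": 0.3},
    {"slide": [0, 0, 50], "roll": 0, "gripper": 0.3},
    {"slide": [0, 0, 50], "roll": 0, "gripper": 0.3},
    {"slide": [0, 0, 50], "roll": 0, "gripper": 0.3},
    {"slide": [0, 0, 50], "roll": 0, "gripper": 0.3}
  ]
}}

```text
clock: 42.88
position: [0.575, 0.3563, 0.0718]
ee_rot: [2.354, 2.08, 0.002]
force: [0.0, -0.2, 0.2]
width: 0.304
```

Run:
```python
from h import *
im=snap("side")
plan((.5735,.357,.0455,82.9))
crop(im,180,90,280,170,8,"s32.png")
```

```text
t 42.93 p [0.5751 0.3563 0.072 ] psi 82.9 F [-0.1  0.3  0.9] w 27.8 j [-1.11  0.79  0.81  1.64 -0.66  1.   -0.2 ]
(0.5735, 0.357, 0.0455, 82.9) slide [ 0.5 -1.8 26.5] roll 0.0
```

View pics/s32.png

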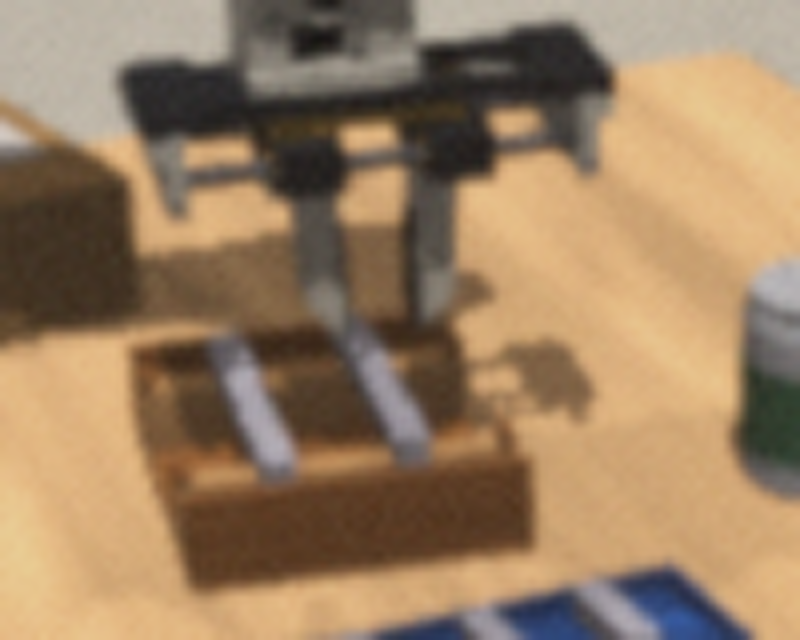

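The jaws are above the far rack bar. Grip lightly, lift a few mm, shift 4 mm, set down.

Emit:
{"api": "jog_arm", "payload": {
  "increments": [
    {"slide": [0, -2, 15], "roll": 0, "gripper": 0.3},
    {"slide": [0, -2, 25], "roll": 0, "gripper": 0.3},
    {"slide": [0, -2, 27], "roll": 0, "gripper": 0.3},
    {"slide": [0, -2, 27], "roll": 0, "gripper": 0.05},
    {"slide": [0, -2, 27], "roll": 0, "gripper": 0.05},
    {"slide": [0, -2, 27], "roll": 0, "gripper": 0.05},
    {"slide": [0, -2, 27], "roll": 0, "gripper": 0.05},
    {"slide": [0, -2, 24], "roll": 0, "gripper": 0.05},
    {"slide": [0, -2, 21], "roll": 0, "gripper": 0.05},
    {"slide": [-2, -2, 21], "roll": 0, "gripper": 0.05}
  ],
  "newtons": 25
}}

```text
clock: 43.77
position: [0.5725, 0.3547, 0.0504]
ee_rot: [-2.354, -2.08, -0.002]
force: [-0.3, 0.5, -2.1]
width: 0.147
```

Emit:
{"api": "jog_arm", "payload": {
  "increments": [
    {"slide": [-2, 0, 0], "roll": 0, "gripper": 0.05},
    {"slide": [-2, 0, 0], "roll": 0, "gripper": 0.05},
    {"slide": [-2, 0, 3], "roll": 0, "gripper": 0.05},
    {"slide": [-2, 0, 5], "roll": 0, "gripper": 0.05},
    {"slide": [-2, 0, 5], "roll": 0, "gripper": 0.05},
    {"slide": [-2, 0, 5], "roll": 0, "gripper": 0.3},
    {"slide": [-2, 0, 5], "roll": 0, "gripper": 0.3},
    {"slide": [-2, 0, 5], "roll": 0, "gripper": 0.3},
    {"slide": [-2, 0, -20], "roll": 0, "gripper": 0.3},
    {"slide": [-2, 0, -50], "roll": 0, "gripper": 0.3}
  ]
}}

```text
clock: 44.6
position: [0.5704, 0.3516, 0.0982]
ee_rot: [-2.355, -2.079, 0.007]
force: [0.6, 0.2, 1.3]
width: 0.3
```

Emit:
{"api": "jog_arm", "payload": {
  "increments": [
    {"slide": [0, 0, -40], "roll": 0, "gripper": 0.3},
    {"slide": [0, 0, -75], "roll": 0, "gripper": 0.3},
    {"slide": [0, -30, -85], "roll": 0, "gripper": 0.3},
    {"slide": [10, -65, -85], "roll": 0, "gripper": 0.3},
    {"slide": [30, -100, -85], "roll": 0, "gripper": 0.3},
    {"slide": [50, -135, -85], "roll": 0, "gripper": 0.3},
    {"slide": [70, -170, -85], "roll": 0, "gripper": 0.3},
    {"slide": [90, -205, -85], "roll": 0, "gripper": 0.3},
    {"slide": [110, -240, -85], "roll": 0, "gripper": 0.3},
    {"slide": [130, -265, -85], "roll": 0, "gripper": 0.3}
  ]
}}

```text
clock: 45.43
position: [0.3215, 0.5157, 0.1847]
ee_rot: [-2.352, -2.081, 0.001]
force: [0.6, 0.7, 0.3]
width: 0.299
```

Run:
```python
from h import *
im=snap("top");plan()
a=np.radians(-7.2);c=np.array([.546,.3575]);X=np.array([np.cos(a),np.sin(a)]);Y=np.array([-X[1],X[0]])
m=steel(im);m[:, :95]=0;m[:,180:]=0;m[:145]=0;m[250:]=0
for r in rects(im,m,.048,20):
    q=(r[2]-c);print(r,"rack xy",(q@X).round(4),(q@Y).round(4))
def hz(u,v):
    return p2w(im,u,v)[2]
for v0,v1 in ((178,192),(194,208)):
    v,u=np.nonzero(m);k=(v>=v0)&(v<v1);u,v=u[k],v[k]
    z=np.array([hz(a,b) for a,b in zip(u,v)]);g=(z>.03)&(z<.07);print(np.polyfit((u[g]-u.mean()),z[g]*1000,1)*[44,1])
crop(im,105,160,180,225,10,"t33.png")
im=snap("side");crop(im,160,90,360,240,4,"s33.png")
```

```text
t 45.48 p [0.3162 0.5216 0.1838] psi 83.5 F [-4.2  5.5 -0.7] w 27.8 j [-1.72  0.6   0.96  1.72 -0.54  1.12 -0.71]
(array([140. , 184.9]), np.int32(152), array([0.571 , 0.3559]), array([137.5,  12.4]), np.float64(82.9)) rack xy 0.025 0.0015
(array([137.8, 201.1]), np.int32(148), array([0.5176, 0.3619]), array([139.6,  12.1]), np.float64(83.3)) rack xy -0.0287 0.0008
[-1.04761149 47.7843399 ]
[ 1.6108089  48.28679489]
```

View pics/t33.png

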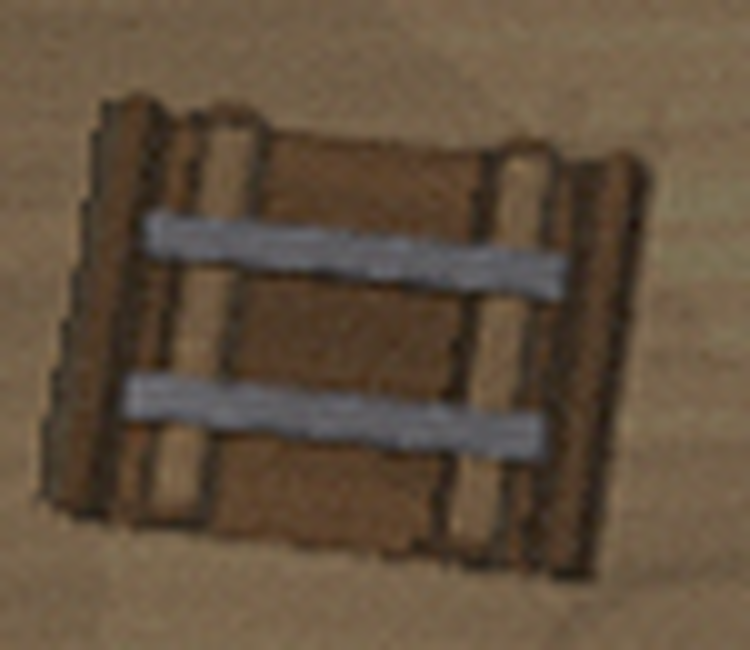

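View pics/s33.png

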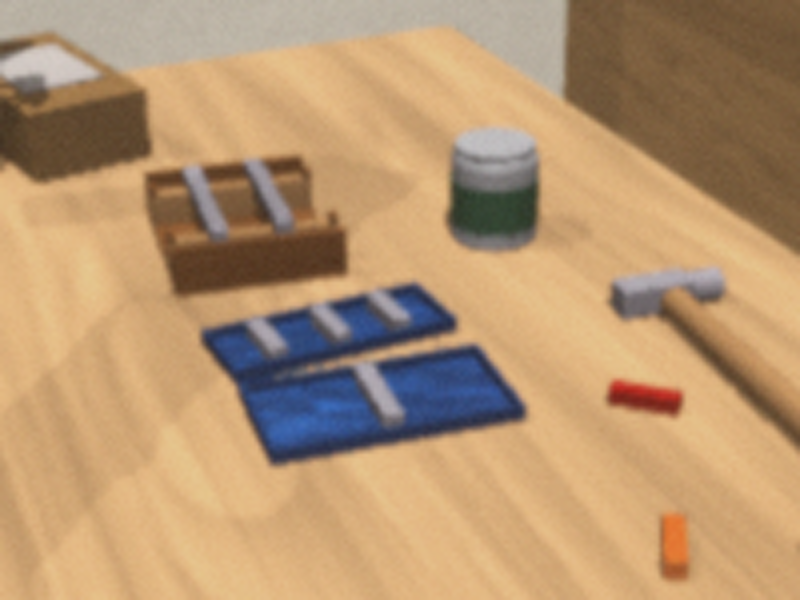

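Both rack bars are centred, flat, and clear of the stops. One last look over the whole bench for any bar that was hidden by the arm.

Run:
```python
from h import *
im=snap("top");plan();cv2.imwrite("pics/tend.png",cv2.resize(im["frame"],(800,600)))
im=snap("side");cv2.imwrite("pics/send.png",cv2.resize(im["frame"],(800,600)))
```

```text
t 45.58 p [0.322  0.5166 0.1842] psi 83.3 F [ 1.4 -0.   0.1] w 27.8 j [-1.72  0.59  0.97  1.72 -0.54  1.12 -0.7 ]
```

View pics/tend.png

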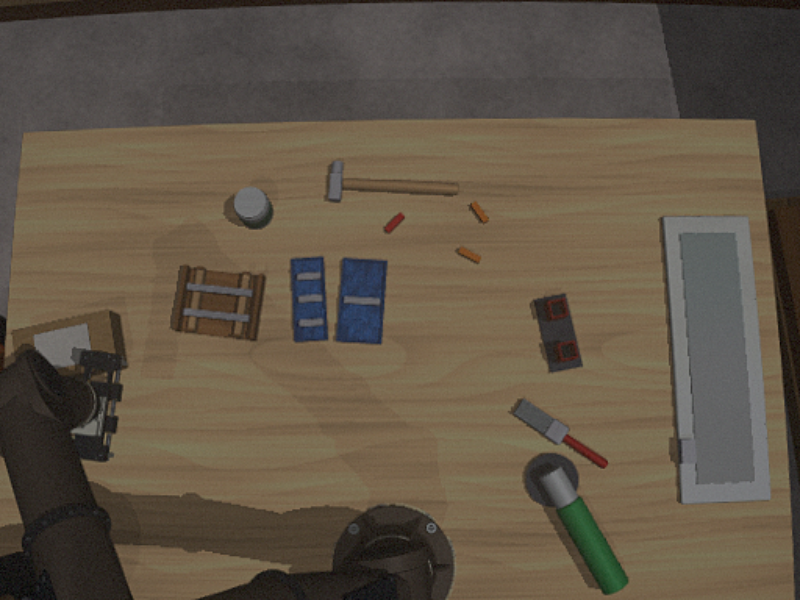

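View pics/send.png

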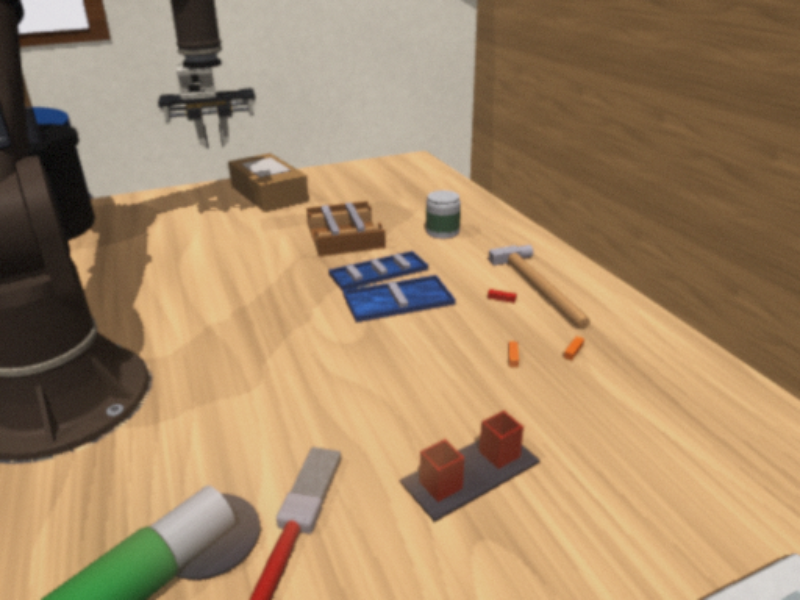

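No steel bar is left on the bench. The bystanders and distractors are where they started, the holder is empty and the gripper is clear.

Run:
```python
from cell import arm
print(arm.sign_off())
```

```text
the job is handed in; nothing more can be done
None
```

The job is handed in after about 46 s of the 210 s: all six steel bars in the scene are put away.

- **Trays:** three short bars lie crosswise in the narrower tray and the one mid-length bar lies crosswise in the wider tray. The mid bar's ends are about 4 to 7 mm from the walls.
- **Rack:** both long bars were pulled from the tubes, laid down on the bench and then placed across the rails. The last top view puts them 54 mm apart and within about 2 mm of centre, with 8 mm of room at each end.
- **Flatness:** depth on the rack bars agrees with lying flat, with tops at 47.8 and 48.3 mm where 48 is expected. Depth on the tray bars scatters by about 4 mm, so there I also relied on the pictures, where they look flat.
- **Bystanders:** the hammer, wire brush, paint tin and the red and orange pieces are where they were at the start.

**One disagreement:** on first placing, the top view put one rack bar about 6 mm off centre, while the side view put it within about 2 mm. I re-gripped it and centred it, and the last top view then put it 1.5 mm off.

I saw no knocked bar and no dropped grip. No verdict was reported on hand-in.

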